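# Fit the sensor boards into the plywood station

### The job

Swing the lamp arm well clear of the docks to the side, take the wooden packing blocks out of both docks and put them in the small grey tub, then slide each sensor board that is there into the dock of its width, between the two guides, and swing the dock's levers fully shut so that the board is driven fully home. Shut the levers of a dock that gets no board too, and when all that is done swing the lamp back over the docks against its stop. Leave the phone where it lies.

Things in the scene. Friction and masses are not known exactly. Their poses are not given: they have to be found in the camera images.
- station: Fixed plywood base plate 12 mm thick, 340 mm wide in y, from 145 mm in front (-x, robot side) to 170 mm behind its origin, which lies at table level midway between the docks. x points away from the robot, y to the left. It carries both docks side by side (centres 80 mm left and right) and the lamp post.
- lamp_pivot (a point): The lamp post's vertical hinge axis, at the foot of the post (post 16 mm thick, 112 mm tall above the table).
- lamp_knob (a point): Centre of the upright round knob (14 mm diameter, 44 mm tall, top 165 mm above the table, this point 150 mm above it) on the lamp head, a black disc 64 mm across and 18 mm thick at the end of an aluminium arm. Lamp head and arm hang between 101 and 121 mm above the table; the knob is 170 mm from the hinge axis.
- lamp (a joint): Lamp arm angle, rad. 0 = against its stop, arm pointing at the robot along the station's -x, the lamp over the middle between the docks; grows to 1.6 as it swings about the post towards the station's -y (robot's right), counter-clockwise seen from above. Stiff hinge: stays where left, about 1 N at the knob moves it.
- dock_wide: Fixed dock for the wide board; left or right place varies. Origin: underside centre, 12 mm above the table; x = insertion direction, y left; same yaw as the station. Grey floor 6 mm thick, x -135 to 115 mm. Two black card guides 94 mm apart, x 0 to 100 mm, lips over the board's edges 17 to 21 mm above the origin, flared lead-ins to x = -41 mm. Lever hinges: x -16, y +/-63 mm.
- dock_wide_apron (a point): Point on that dock's open floor (18 mm above the table) in front of the guides, dock x = -75 mm: a board set down with its origin here, square to the dock, clears the open levers and can be pushed straight in along x.
- dock_wide_home (a point): Where the board's origin is when fully home (dock x = 45 mm, floor level). The board meets a white sprung socket 8 mm short of this (3 N, rising to 6 N when home); the spring pushes it back those 8 mm unless both levers are shut. At the start a packing block stands near here.
- board_wide: Loose sensor board, plywood 100 x 90 x 8 mm, green circuit on top, about 0.15 kg; may be absent; for the wide dock. Origin: underside centre. An aluminium front panel 8 mm thick, 30 mm tall stands across the -x end, which stays towards the robot; the +x end with brass contacts goes in first. Wooden grip bar at the centre: 40 mm along x, 14 mm thick in y, top 43 mm above the underside.
- dock_wide_left (a joint): Ejector lever on the left (+y) side of the wide dock, level swing, rad. 0 = fully shut, across the dock mouth; 1.57 = open, along the dock's -x; to 1.9, slanting outward. Its nose, 26 mm from the hinge, drives the board home over the last 0.3 rad. Stays where left (4 N at the peg, up to 8 N with a board). Bar 10 mm wide, 23 to 33 mm above the dock's origin.
- dock_wide_left_peg (a point): Point on that lever's upright steel peg: 10 mm diameter, 40 mm from the hinge, reaching from 33 to 73 mm above the dock's origin; this point is 55 mm above it, 67 mm above the table.
- dock_wide_right (a joint): Ejector lever on the right (-y) side of the wide dock, level swing, rad. 0 = fully shut, across the dock mouth; 1.57 = open, along the dock's -x; to 1.9, slanting outward. Its nose, 26 mm from the hinge, drives the board home over the last 0.3 rad. Stays where left (4 N at the peg, up to 8 N with a board). Bar 10 mm wide, 23 to 33 mm above the dock's origin.
- dock_wide_right_peg (a point): Point on that lever's upright steel peg: 10 mm diameter, 40 mm from the hinge, reaching from 33 to 73 mm above the dock's origin; this point is 55 mm above it, 67 mm above the table.
- dock_narrow: Fixed dock for the narrow board; left or right place varies. Origin: underside centre, 12 mm above the table; x = insertion direction, y left; same yaw as the station. Grey floor 6 mm thick, x -135 to 115 mm. Two black card guides 70 mm apart, x 0 to 100 mm, lips over the board's edges 17 to 21 mm above the origin, flared lead-ins to x = -41 mm. Lever hinges: x -16, y +/-51 mm.
- dock_narrow_apron (a point): Point on that dock's open floor (18 mm above the table) in front of the guides, dock x = -75 mm: a board set down with its origin here, square to the dock, clears the open levers and can be pushed straight in along x.
- dock_narrow_home (a point): Where the board's origin is when fully home (dock x = 45 mm, floor level). The board meets a white sprung socket 8 mm short of this (3 N, rising to 6 N when home); the spring pushes it back those 8 mm unless both levers are shut. At the start a packing block stands near here.
- board_narrow: Loose sensor board, plywood 100 x 66 x 8 mm, green circuit on top, about 0.15 kg; may be absent; for the narrow dock. Origin: underside centre. An aluminium front panel 8 mm thick, 30 mm tall stands across the -x end, which stays towards the robot; the +x end with brass contacts goes in first. Wooden grip bar at the centre: 40 mm along x, 14 mm thick in y, top 43 mm above the underside.
- dock_narrow_left (a joint): Ejector lever on the left (+y) side of the narrow dock, level swing, rad. 0 = fully shut, across the dock mouth; 1.57 = open, along the dock's -x; to 1.9, slanting outward. Its nose, 26 mm from the hinge, drives the board home over the last 0.3 rad. Stays where left (4 N at the peg, up to 8 N with a board). Bar 10 mm wide, 23 to 33 mm above the dock's origin.
- dock_narrow_left_peg (a point): Point on that lever's upright steel peg: 10 mm diameter, 40 mm from the hinge, reaching from 33 to 73 mm above the dock's origin; this point is 55 mm above it, 67 mm above the table.
- dock_narrow_right (a joint): Ejector lever on the right (-y) side of the narrow dock, level swing, rad. 0 = fully shut, across the dock mouth; 1.57 = open, along the dock's -x; to 1.9, slanting outward. Its nose, 26 mm from the hinge, drives the board home over the last 0.3 rad. Stays where left (4 N at the peg, up to 8 N with a board). Bar 10 mm wide, 23 to 33 mm above the dock's origin.
- dock_narrow_right_peg (a point): Point on that lever's upright steel peg: 10 mm diameter, 40 mm from the hinge, reaching from 33 to 73 mm above the dock's origin; this point is 55 mm above it, 67 mm above the table.
- block_a: Loose pale wooden packing block 50 x 22 x 45 mm (x, y, z), standing in one of the docks on its floor, long side along the guides. Origin: underside centre.
- block_b: Loose pale wooden packing block 50 x 22 x 45 mm (x, y, z), standing in one of the docks on its floor, long side along the guides. Origin: underside centre.
- tub: Fixed small open grey plastic tub 160 x 140 x 70 mm, walls and floor about 4 mm. Origin: underside centre, on the table.
- phone: Black phone 148 x 72 x 9 mm lying on the table, a bystander. Origin: underside centre.
Not all that is in view belongs to the job. Leave any black or blue look-alike of the board_narrow alone. What is shaped like the block_b but blue or turquoise is not meant.

How it is judged:
By the outcome, as a careful person would: the job done as asked, in the order asked, and still so for the second after the job is handed in, with the robot touching nothing.
Of board_wide, board_narrow only 1 to 2 are there at a start; the rules pass over those that are not, and their reading is None.
At some moment in a run one of board_wide, board_narrow may be knocked a few centimetres aside while the robot is not near it.
Once in a run the grip may slacken for a moment while it holds something.
It also fails if it takes over 210 s, if anything falls off the work surface, if the arm or the gripper's body presses on something with over 40 N, if the wrist force passes 120 N, or if a joint passes its speed limit or range.

### The arm

A 6-joint arm with a two-finger parallel gripper is mounted at the origin on the work surface. World frame = base frame: x ahead of the robot, y to its left, z up, the work surface at z = 0. Lengths are in m, angles in rad, forces in N, time in s.
With the tool pointing down it reaches from about 0.325 to 0.925 m from the base axis. Payload 3.1 kg.
Tool frame: the origin (TCP) lies midway between the tips of the shut fingers; the grasp point (between the pads) lies 19 mm behind it; z points along the fingers, y is the line along which they close (so a half turn about z gives the same grasp; the last joint's range is limited). The gripper opens to 85 mm and grips with 20 to 120 N. Pads are 22 mm wide; open, the fingers measure 114 mm over their backs; the gripper's body (76 mm by 85 mm) begins 54 mm behind the grasp point. The pads swing forward as they close: fully open they stand 13 mm farther back than shut.
Start: joints at [-1.361, 0.217, 1.613, -0, 1.311, -0.112], TCP at [0.198, -0.593, 0.231] pointing down, gripper open.
Joint ranges: [-2.75, 2.75], [-0.78, 2.1], [0.31, 2.55], [-1.13, 4.27], [0.13, 2.63], [-2.58, 2.58]. Speed limits (rad/s): [2.79, 2.79, 3.14, 3.14, 3.14, 3.14].

### API

Orientations are given as a unit quaternion [x, y, z, w].
In Python, from workcell import robot, optics, order gives the robot as it stands.
- The arm moves only by the tool servo_tool, never from a script. Its argument "commands" is a list of rows, each a list of 7 numbers: the opening, from 0 (shut) to 1 (fully open), then the shift along the tool's x, y, z normalised to -1 to 1, where 1 is 1000 mm, then the turn, a rotation vector about the tool's x, y, z normalised to -1 to 1, where 1 is 180 degrees. In form: [[hand, tx, ty, tz, ax, ay, az], ...]. A call has 1 to 5 rows; each row is the pose to reach, as a shift and turn from the pose commanded when the call began, along the tool's axes at that moment, turning the shorter way round; what a row does not reach only later rows make up. A row lasts 1/10 s, in which the tool goes at most 50 mm and 8.59 degrees, less where a joint would pass 70% of its speed; a pose out of reach is approached as far as the arm can. A call with a number of a shift or a turn outside -1 to 1 is refused whole. A call with a gripper value outside its range is refused whole. The fingers move at their own pace and stop on an object; "force" is the grip in N (left out, the last holds). Time passes only in rows, so rows that repeat a pose let the fingers close. It gives the time, the measured TCP pose, the force, the opening and the grip force at its end, in the units of the state.
- robot.get_obs(): the state, without advancing time (a new reading comes with each control period).
- optics.camera(name): name is "side" or "top" or "wrist"; returns a dict with "image" (400x640x3 uint8, red, green, blue), "camera_matrix" (3x3 intrinsics, pixels), "extrinsics" (4x4, takes a point from world to camera coordinates). Camera axes: x right, y down, z forward; pixel columns grow to the right and rows downward; lengths in m; the calibration is good to about 2 mm. The wrist camera is an equidistant fisheye: a pixel r from the principal point sees the ray r / f radians off the axis. A picture is of the moment at which its call begins. There is no depth.
- order.sign_off(): hands the job in; it is judged then, once.
The state is a dict: "time_s": time; "qpos": joint angles; "joint_vel": joint speeds; "joint_torque": joint torques, N m; "tcp_pos": TCP position; "tcp_rot": TCP orientation; "force": force on the tool from outside, world axes, zero at the start; "ft_torque": the same for the moment, N m; "grip_width": finger opening in m; "grip_force": force on a finger pad.
Only numpy, scipy, OpenCV 4.12 (cv2) and the standard library are available. Lean on these libraries where they do the work, as an engineer would, in place of code of your own. Each camera call takes 0.05 s, during which the arm holds its last target. There are 200 camera calls.

## Working session

There is one attempt and no reset: what is moved stays moved. The work goes in short steps, Python scripts to look and compute and a tool call to move; the robot and the scene stay as the last step left them, time stands still between calls to the robot, and variables do not carry over. Pictures are saved under pics/ and viewed, at most 14 in all, crops included, and the job is handed in when it is done.

Besides the shell and the picture viewer there is one more tool, called after ">>>" as name(argument=value, ...), one argument or row to a line, values as JSON. servo_tool: Moves the arm, as the interface text tells. Scaled input: -1 to 1 covers 1000 mm each way for a shift and 180 degrees each way for a turn. Its arguments: {"type":"object","properties":{"commands":{"type":"array","items":{"type":"array","items":{"type":"number","minimum":-1,"maximum":1}}},"force":{"type":"number"}},"required":["commands"]}

```bash
mkdir -p pics; python3 - <<'E'
from workcell import robot, optics
import cv2, numpy as np
o=robot.get_obs(); print({k:np.round(v,3).tolist() for k,v in o.items()})
for n in ("top","side"):
    c=optics.camera(n); cv2.imwrite(f"pics/{n}0.png",c["image"][:,:,::-1]); print(n,np.round(c["camera_matrix"],1).tolist(),np.round(c["extrinsics"],3).tolist())
E
```

```text
{'time_s': 0.0, 'qpos': [-1.361, 0.218, 1.615, -0.0, 1.311, -0.112], 'joint_vel': [-0.002, -0.0, 0.002, -0.001, 0.001, 0.002], 'joint_torque': [0.002, -39.684, -30.385, -0.0, 0.01, 0.0], 'tcp_pos': [0.198, -0.592, 0.23], 'tcp_rot': [0.987, 0.16, -0.0, -0.001], 'force': [-0.181, -0.138, 0.055], 'ft_torque': [-0.029, 0.015, -0.011], 'grip_force': 0.0, 'grip_width': 0.085}
top [[423.8, 0.0, 319.4], [0.0, 423.8, 195.6], [0.0, 0.0, 1.0]] [[0.011, -1.0, 0.012, -0.025], [-0.987, -0.013, -0.161, 0.48], [0.161, -0.01, -0.987, 1.292], [0.0, 0.0, 0.0, 1.0]]
side [[372.1, 0.0, 318.0], [0.0, 372.1, 196.4], [0.0, 0.0, 1.0]] [[0.998, -0.063, -0.008, -0.501], [-0.047, -0.65, -0.758, 0.098], [0.042, 0.757, -0.652, 1.154], [0.0, 0.0, 0.0, 1.0]]
```

View pics/top0.png

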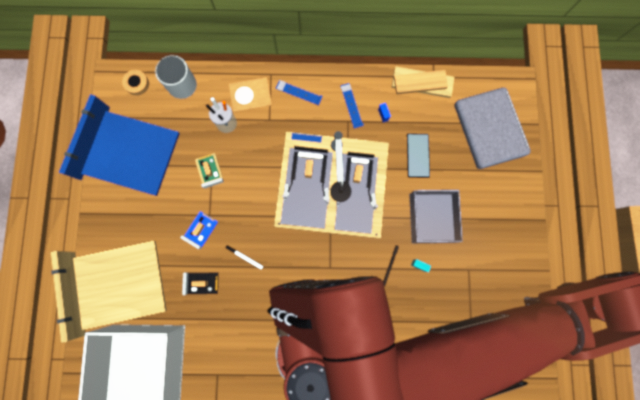

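View pics/side0.png

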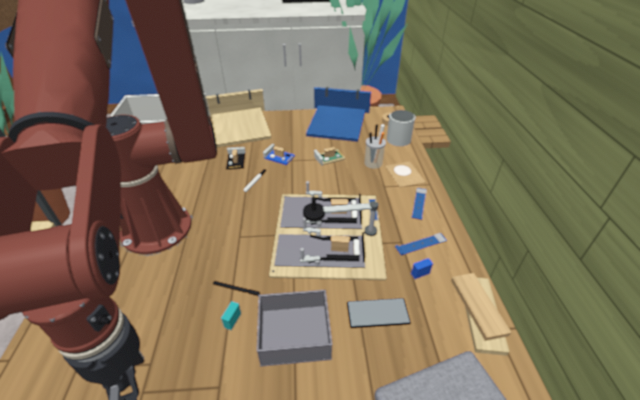

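```bash
cat > h.py <<'E'
from workcell import robot, optics
import cv2, numpy as np
from scipy.spatial.transform import Rotation as R
def ray(c,p,fish):
    K=c["camera_matrix"];E=c["extrinsics"]
    d=np.array([(p[0]-K[0,2])/K[0,0],(p[1]-K[1,2])/K[1,1],1.0])
    if fish:
        r=np.hypot(d[0],d[1]); d=np.array([*(d[:2]/max(r,1e-9)*np.sin(r)),np.cos(r)])
    return -E[:3,:3].T@E[:3,3], E[:3,:3].T@d
def pix2w(c,p,z,fish=False):
    o,d=ray(c,p,fish); return o+d*(z-o[2])/d[2]
def w2pix(c,P,fish=False):
    K=c["camera_matrix"];q=c["extrinsics"][:3,:3]@np.asarray(P,float)+c["extrinsics"][:3,3]
    if fish:
        n=np.hypot(q[0],q[1]);t=np.arctan2(n,q[2]);v=q[:2]/max(n,1e-9)*t
    else: v=q[:2]/q[2]
    return np.array([K[0,0]*v[0]+K[0,2],K[1,1]*v[1]+K[1,2]])
def snap(name,f):
    c=optics.camera(name); cv2.imwrite(f,c["image"][:,:,::-1]); np.savez(f[:-4]+".npz",**c); return c
def load(f): return dict(np.load(f))
def crop(f,x0,y0,x1,y1,s,out):
    im=cv2.imread(f)[y0:y1,x0:x1]; cv2.imwrite(out,cv2.resize(im,None,fx=s,fy=s,interpolation=cv2.INTER_CUBIC))
def togo(P,yaw=None):
    """rows' numbers: shift (per 1000 mm) & turn to world TCP pos P, tool down with tool-y along yaw (rad)"""
    o=robot.get_obs(); r=R.from_quat(o["tcp_rot"])
    s=r.inv().apply(np.asarray(P)-o["tcp_pos"])
    t=np.zeros(3)
    if yaw is not None:
        best=None
        for k in (0,np.pi):
            y=np.array([np.cos(yaw+k),np.sin(yaw+k),0]);z=np.array([0,0,-1.]);x=np.cross(y,z)
            v=(r.inv()*R.from_matrix(np.c_[x,y,z])).as_rotvec()
            if best is None or np.linalg.norm(v)<np.linalg.norm(best): best=v
        t=best/np.pi
    print("shift",np.round(s,4).tolist(),"turn",np.round(t,4).tolist())
E
python3 - <<'E'
from h import *
c=snap("top","pics/t1.png")
for p in [(287,132),(388,142),(381,237),(275,226)]: print(p,np.round(pix2w(c,p,.012),3))
for n,p,z in [("knob",(341,188),.15),("board",(208,170),.008),("blkL",(309,168),.063),("blkR",(358,173),.063),("tub",(436,216),.07)]: print(n,np.round(pix2w(c,p,z),3))
crop("pics/t1.png",180,120,470,250,2.7,"pics/t1c.png")
w=snap("wrist","pics/w0.png"); print(np.round(w["camera_matrix"],1).tolist(),np.round(w["extrinsics"],3).tolist())
E
```

```text
(287, 132) [0.694 0.089 0.012]
(388, 142) [ 0.665 -0.242  0.012]
(381, 237) [ 0.354 -0.216  0.012]
(275, 226) [0.385 0.12  0.012]
knob [ 0.485 -0.08   0.15 ]
board [0.564 0.342 0.008]
blkL [0.563 0.014 0.063]
blkR [ 0.549 -0.138  0.063]
tub [ 0.417 -0.376  0.07 ]
[[309.7, 0.0, 316.9], [0.0, 309.7, 199.5], [0.0, 0.0, 1.0]] [[0.316, -0.949, -0.001, -0.625], [-0.905, -0.302, 0.299, -0.038], [-0.284, -0.094, -0.954, 0.38], [0.0, 0.0, 0.0, 1.0]]
```

View pics/t1c.png

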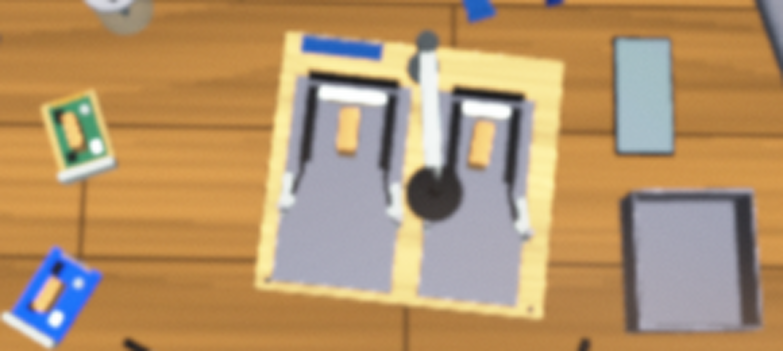

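The candidates for the board are green at top (208,170), blue at (200,230) and black at (200,284). The green one is right, about 62 x 95 mm, so it is the narrow board and goes in the right dock. The blocks are the pale ones in the docks at (309,168) and (358,173). The blue one at (385,112) and the turquoise one at (421,266) are not meant. Next I'll move over the station for a close wrist view.

```bash
cat >> h.py <<'E'
def rows(W,start=None):
    """W: list of (x,y,z,yaw of tool x) world; prints shift (m) and turn/pi relative to current (tool down assumed)"""
    o=robot.get_obs(); r=R.from_quat(o["tcp_rot"]); X=r.as_matrix()[:,0]; y0=np.arctan2(X[1],X[0])
    print("t",round(o["time_s"],1),"tcp",np.round(o["tcp_pos"],4).tolist(),"yaw",round(y0,3),"q6",round(o["qpos"][5],2),"F",np.round(o["force"],1).tolist(),"w",round(o["grip_width"],4))
    for w in W:
        s=r.inv().apply(np.array(w[:3])-o["tcp_pos"]); t=(r.inv()*R.from_euler("xyz",[np.pi,0,w[3]])).as_rotvec()/np.pi
        print(np.round(s,4).tolist(),np.round(t,4).tolist(),"q6->",round(np.arctan2(w[1],w[0])+np.pi/2-w[3],2))
E
python3 - <<'E'
from h import *
rows([(.40,-.10,.40,-.09)])
c=load("pics/w0.npz");E=c["extrinsics"];o=robot.get_obs()
print(R.from_quat(o["tcp_rot"]).inv().apply(-E[:3,:3].T@E[:3,3]-o["tcp_pos"]), R.from_quat(o["tcp_rot"]).inv().apply(E[2,:3]))
E
```

```text
t 0.2 tcp [0.1976, -0.5924, 0.2304] yaw 0.322 q6 -0.11 F [-0.0, -0.5, 0.2] w 0.0858
[0.3478, -0.4034, -0.1689] [-0.0005, 0.0001, 0.1311] q6-> 1.42
[ 0.07711981  0.00055424 -0.14274755] [-2.99358802e-01  7.36075557e-04  9.54140328e-01]
```

>>> servo_tool(
  commands=[
    [1, 0.47, -0.385, -0.17, 0, 0, 0.131],
    [1, 0.47, -0.385, -0.17, 0, 0, 0.131],
    [1, 0.47, -0.385, -0.17, 0, 0, 0.131],
    [1, 0.47, -0.385, -0.17, 0, 0, 0.131],
    [1, 0.47, -0.385, -0.17, 0, 0, 0.131],
  ],
)

```text
time_s: 0.7
tcp_pos: [0.3267, -0.3875, 0.2989]
tcp_rot: [0.999, -0.045, 0.0, -0.0]
force: [0.9, -0.1, -0.7]
grip_width: 0.0854
grip_force: 0.0
```

```bash
python3 -c "
from h import *
rows([(.52,-.08,.40,-.09)])"
```

```text
t 0.7 tcp [0.3267, -0.3875, 0.2989] yaw -0.09 q6 0.65 F [0.9, -0.1, -0.7] w 0.0854
[0.1648, -0.3237, -0.101] [-0.0001, -0.0, -0.0001] q6-> 1.51
```

>>> servo_tool(
  commands=[
    [1, 0.165, -0.324, -0.101, 0, 0, 0],
    [1, 0.165, -0.324, -0.101, 0, 0, 0],
    [1, 0.165, -0.324, -0.101, 0, 0, 0],
    [1, 0.165, -0.324, -0.101, 0, 0, 0],
    [1, 0.165, -0.324, -0.101, 0, 0, 0],
  ],
)

```text
time_s: 1.2
tcp_pos: [0.4548, -0.1834, 0.3662]
tcp_rot: [0.999, -0.045, 0.0, 0.0]
force: [1.3, 0.2, -1.2]
grip_width: 0.0854
grip_force: 0.0
```

>>> servo_tool(
  commands=[
    [1, 0.055, -0.108, -0.034, 0, 0, 0],
    [1, 0.055, -0.108, -0.034, 0, 0, 0],
    [1, 0.055, -0.108, -0.034, 0, 0, 0],
    [1, 0.055, -0.108, -0.034, 0, 0, 0],
  ],
)

```text
time_s: 1.6
tcp_pos: [0.5203, -0.0798, 0.4008]
tcp_rot: [0.999, -0.042, 0.001, -0.0]
force: [-0.3, 0.0, -0.4]
grip_width: 0.0857
grip_force: 0.0
```

```bash
python3 -c "
from h import *
rows([(.52,-.08,.40,-.09)])
c=snap('wrist','pics/w1.png');crop('pics/w1.png',0,0,640,400,1.25,'pics/w1b.png')
snap('top','pics/t2.png')"
```

```text
t 1.6 tcp [0.5203, -0.0798, 0.4008] yaw -0.085 q6 1.37 F [-0.3, 0.0, -0.4] w 0.0857
[-0.0003, 0.0002, 0.0008] [-0.0002, -0.0008, 0.0017] q6-> 1.51
```

View pics/w1b.png

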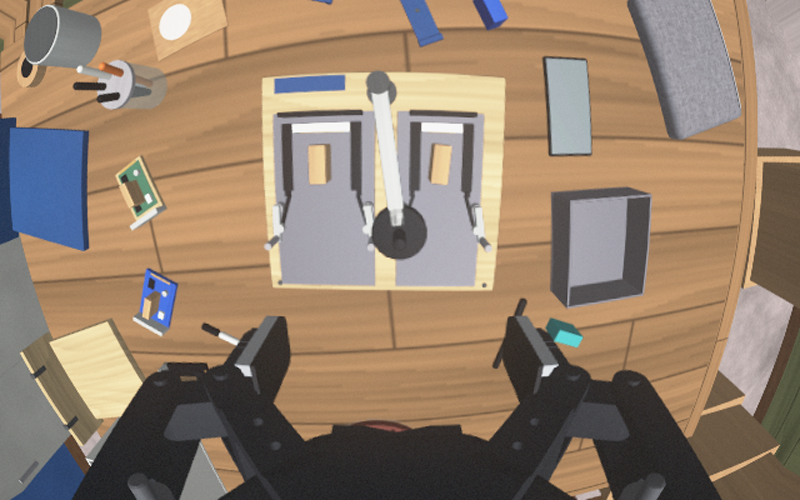

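```bash
python3 - <<'E'
from h import *
from scipy.optimize import least_squares
c=load("pics/w1.npz"); g=lambda p,z: pix2w(c,np.array(p)/1.25,z,True)
C=[(264,77),(505,77),(492,290),(273,288)];L=[(170,170),(170,-170),(-145,-170),(-145,170)]
W=[g(p,.012) for p in C]; print(np.round(W,3).tolist())
f=lambda v:np.concatenate([np.array([v[0]+np.cos(v[2])*a/1e3-np.sin(v[2])*b/1e3,v[1]+np.sin(v[2])*a/1e3+np.cos(v[2])*b/1e3])-w[:2] for (a,b),w in zip(L,W)])
r=least_squares(f,[.51,-.06,-.09]); print(r.x,np.round(r.fun*1e3,1)); s=r.x
def loc(P): 
    d=np.array(P[:2])-s[:2]; a=s[2]; return np.round(1e3*np.array([np.cos(a)*d[0]+np.sin(a)*d[1],-np.sin(a)*d[0]+np.cos(a)*d[1]]),1)
for n,p,z in [("pivot",(378,80),.112),("knobtop",(399,250),.165),("disc",(399,233),.121),("blkL",(320,145),.063),("blkR",(442,145),.063),("pegLL",(271,243),.085),("pegLR",(371,243),.085),("pegRL?",(374,250),.085),("pegRR",(487,244),.085),("tub1",(552,193),.07),("tub2",(650,188),.07),("tub3",(649,298),.07),("tub4",(568,306),.07),
  ("b1",(116,173),.008),("b2",(143,155),.008),("bpanR",(163,208),.03),("bpanL",(131,228),.03),("bar1",(120,186),.043),("bar2",(132,180),.043),("bar3",(146,206),.043),("bar4",(153,202),.043)]:
    w=g(p,z); print(n,np.round(w,3),loc(w))
E
```

```text
[[0.699, 0.089, 0.012], [0.667, -0.244, 0.012], [0.355, -0.213, 0.012], [0.386, 0.121, 0.012]]
[ 0.51442822 -0.06042551 -0.09621128] [ 1.2  3.3 -0.1 -2.2 -1.4 -2.3  0.3  1.2]
pivot [ 0.658 -0.072  0.112] [143.8   1.9]
knobtop [ 0.479 -0.08   0.165] [-33.7 -22.9]
disc [ 0.485 -0.081  0.121] [-27.3 -23.1]
blkL [0.591 0.008 0.063] [70.  75.8]
blkR [ 0.578 -0.142  0.063] [ 70.7 -75.4]
pegLL [0.477 0.084 0.085] [-51.2 139.9]
pegLR [ 0.466 -0.045  0.085] [-50.   10.9]
pegRL? [ 0.456 -0.048  0.085] [-59.    7.2]
pegRR [ 0.452 -0.19   0.085] [ -49.5 -134.6]
tub1 [ 0.51  -0.284  0.07 ] [  16.7 -222.7]
tub2 [ 0.511 -0.446  0.07 ] [  33.9 -384. ]
tub3 [ 0.336 -0.467  0.07 ] [-138.8 -422.2]
tub4 [ 0.343 -0.317  0.07 ] [-146.1 -271.6]
b1 [0.604 0.382 0.008] [ 46.6 449.3]
b2 [0.622 0.316 0.008] [ 71.3 385.1]
bpanR [0.534 0.277 0.03 ] [-12.6 338. ]
bpanL [0.511 0.353 0.03 ] [-43.5 410.8]
bar1 [0.582 0.348 0.043] [ 27.9 412.6]
bar2 [0.587 0.32  0.043] [ 35.7 385.4]
bar3 [0.543 0.301 0.043] [ -6.  362.1]
bar4 [0.547 0.285 0.043] [-3.000e-01  3.471e+02]
```

```bash
python3 -c "
from h import *
a=cv2.imread('pics/w1.png')
A=cv2.resize(a[50:240,200:410],None,fx=3,fy=3,interpolation=cv2.INTER_CUBIC)
B=cv2.resize(a[110:200,80:140],None,fx=6,fy=6,interpolation=cv2.INTER_CUBIC)[:540]
cv2.imwrite('pics/w1d.png',A); cv2.imwrite('pics/w1e.png',B)"
```

```text
(no output)
```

View pics/w1d.png

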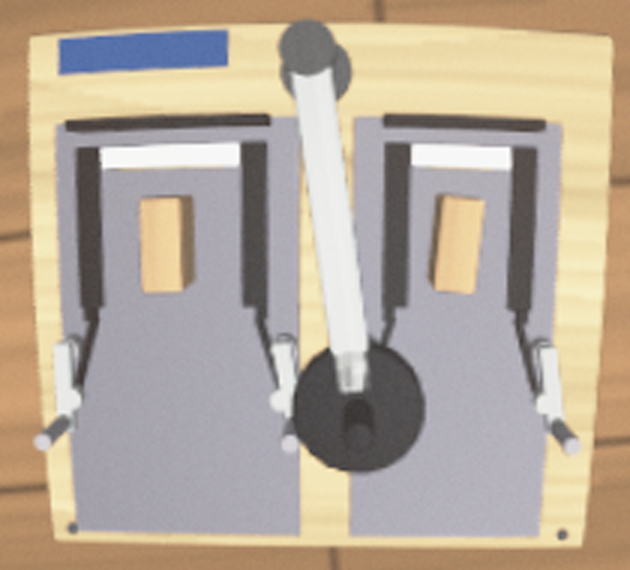

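View pics/w1e.png

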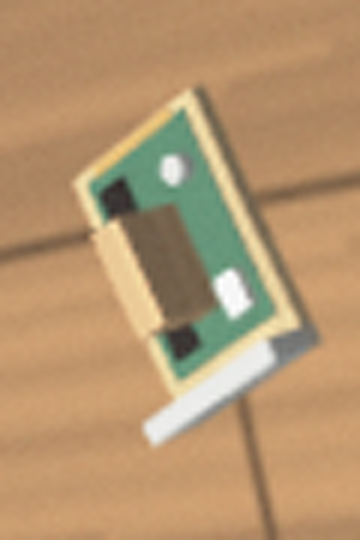

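The picture shows the wide dock on the left and the narrow dock on the right. Both have pale blocks, and all levers are open. The lamp knob's top is at crop (358,435), with the arm about 0.13 rad off its stop. The green board's panel end points towards the robot. I'll grip the knob now.

```bash
python3 -c "
from h import *
rows([(.482,-.080,.20,.04),(.482,-.080,.13,.04)])"
```

```text
t 1.7 tcp [0.5186, -0.0824, 0.3992] yaw -0.088 q6 1.37 F [-0.3, -0.7, -0.5] w 0.0856
[-0.0365, 0.0007, 0.1993] [0.0002, 0.0003, -0.0409] q6-> 1.37
[-0.0364, 0.0007, 0.2693] [0.0002, 0.0003, -0.0409] q6-> 1.37
```

>>> servo_tool(
  commands=[
    [0.8, -0.036, 0.001, 0.05, 0, 0, -0.041],
    [0.8, -0.036, 0.001, 0.1, 0, 0, -0.041],
    [0.8, -0.036, 0.001, 0.15, 0, 0, -0.041],
    [0.8, -0.036, 0.001, 0.2, 0, 0, -0.041],
    [0.8, -0.036, 0.001, 0.2, 0, 0, -0.041],
  ],
)

```text
time_s: 2.2
tcp_pos: [0.4763, -0.08, 0.1921]
tcp_rot: [1.0, 0.018, -0.007, -0.002]
force: [-0.1, 0.7, 0.2]
grip_width: 0.0684
grip_force: 0.0
```

```bash
python3 -c "
from h import *
rows([(.482,-.080,.13,.04)])
c=snap('wrist','pics/w2.png')
"
```

```text
t 2.2 tcp [0.4763, -0.08, 0.1921] yaw 0.037 q6 1.22 F [-0.1, 0.7, 0.2] w 0.0684
[0.0065, 0.0005, 0.062] [-0.0015, 0.0045, -0.0011] q6-> 1.37
```

View pics/w2.png

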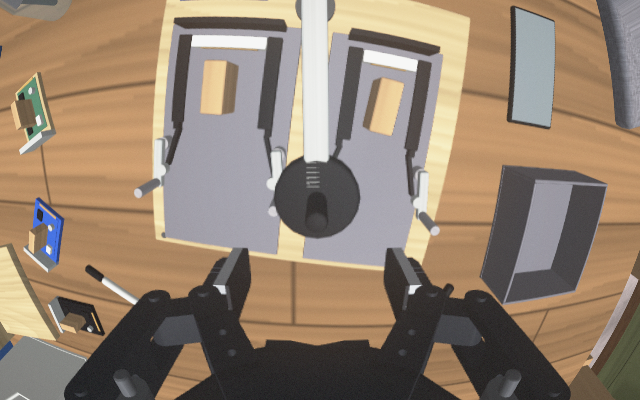

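```bash
python3 - <<'E'
from h import *
c=load("pics/w2.npz"); g=lambda p,z: pix2w(c,p,z,True)
s=(.5144,-.0604,-.0962)
def loc(P): 
    d=np.array(P[:2])-s[:2]; a=s[2]; return np.round(1e3*np.array([np.cos(a)*d[0]+np.sin(a)*d[1],-np.sin(a)*d[0]+np.cos(a)*d[1]]),1)
for n,p,z in [("knob",(317,222),.165),("disc",(317,196),.121),("pegLL",(141,191),.085),("pegLR",(273,210),.085),("pegRR",(433,230),.085),("pegLLb",(160,172),.045),("pegLRb",(273,184),.045),("pegRRb",(422,203),.045),("FLcorner",(155,238),.012),("FRcorner",(427,271),.012),("flL",(165,236),.018),("flR",(276,254),.018),("flL2",(303,257),.018),("flR2",(423,270),.018)]:
    w=g(p,z); print(n,np.round(w,3),loc(w))
rows([(.482,-.080,.13,.04)])
E
```

```text
knob [ 0.486 -0.08   0.165] [-26.3 -22.5]
disc [ 0.488 -0.08   0.121] [-24.2 -22. ]
pegLL [0.476 0.086 0.085] [-52.4 141.8]
pegLR [ 0.463 -0.043  0.085] [-53.1  12.5]
pegRR [ 0.448 -0.188  0.085] [ -53.6 -133.8]
pegLLb [0.485 0.085 0.045] [-43.6 141.5]
pegLRb [ 0.475 -0.037  0.045] [-41.6  19.1]
pegRRb [ 0.461 -0.188  0.045] [ -41.  -132.6]
FLcorner [0.39  0.123 0.012] [-141.2  170.8]
FRcorner [ 0.36  -0.224  0.012] [-138.3 -177.5]
flL [0.397 0.104 0.018] [-132.3  152.4]
flR [ 0.383 -0.036  0.018] [-132.8   11.7]
flL2 [ 0.381 -0.067  0.018] [-132.2  -19.8]
flR2 [ 0.365 -0.215  0.018] [-133.9 -168.6]
t 2.2 tcp [0.478, -0.0803, 0.1939] yaw 0.037 q6 1.22 F [-0.4, -0.1, -0.4] w 0.0682
[0.0047, 0.0001, 0.0638] [-0.0012, 0.0035, -0.001] q6-> 1.37
```

>>> servo_tool(
  commands=[
    [0.8, 0.002, 0, 0.05, 0, 0, 0],
    [0.8, 0.002, 0, 0.07, 0, 0, 0],
    [0.1, 0.002, 0, 0.07, 0, 0, 0],
    [0, 0.002, 0, 0.07, 0, 0, 0],
    [0, 0.002, 0, 0.07, 0, 0, 0],
  ],
  force=20,
)

```text
time_s: 2.75
tcp_pos: [0.4873, -0.0814, 0.1329]
tcp_rot: [1.0, 0.019, 0.003, 0.001]
force: [0.5, -0.1, 0.2]
grip_width: 0.0255
grip_force: 0.0
```

>>> servo_tool(
  commands=[
    [0, 0, 0, 0, 0, 0, 0],
    [0, 0, 0, 0, 0, 0, 0],
  ],
)

```text
time_s: 2.95
tcp_pos: [0.487, -0.0811, 0.1325]
tcp_rot: [1.0, 0.02, 0.003, 0.001]
force: [0.2, -0.9, 7.6]
grip_width: 0.0131
grip_force: 21.6
```

```bash
python3 - <<'E'
from h import *
P=robot.get_obs()["tcp_pos"]; s=-.0962
# arc: pivot at 170mm along the radial; start angle .137
a0=.137; rad=lambda a:np.array([-np.cos(s+a),-np.sin(s+a)])
piv=P[:2]-.17*rad(a0); print("pivot",piv)
rows([(*(piv+.17*rad(a)),P[2],s+a) for a in np.linspace(a0,1.45,11)[1:]])
E
```

```text
pivot [ 0.6568493  -0.07413559]
t 3.0 tcp [0.487, -0.0811, 0.1325] yaw 0.039 q6 1.22 F [0.2, -0.9, 7.6] w 0.0131
[0.0015, 0.0223, 0.0] [0.0007, -0.0016, -0.0424] q6-> 1.19
[0.0059, 0.0441, 0.0001] [0.0008, -0.0015, -0.0841] q6-> 1.02
[0.0131, 0.0652, 0.0002] [0.0009, -0.0015, -0.1259] q6-> 0.85
[0.0231, 0.0852, 0.0003] [0.001, -0.0014, -0.1677] q6-> 0.69
[0.0355, 0.1037, 0.0004] [0.0011, -0.0014, -0.2095] q6-> 0.54
[0.0503, 0.1204, 0.0005] [0.0012, -0.0013, -0.2513] q6-> 0.39
[0.0671, 0.135, 0.0006] [0.0013, -0.0012, -0.2931] q6-> 0.25
[0.0857, 0.1473, 0.0007] [0.0014, -0.0012, -0.3349] q6-> 0.11
[0.1058, 0.1571, 0.0008] [0.0015, -0.0011, -0.3767] q6-> -0.02
[0.1269, 0.1642, 0.0009] [0.0016, -0.001, -0.4185] q6-> -0.15
```

>>> servo_tool(
  commands=[
    [0, 0.0015, 0.022, 0, 0, 0, -0.042],
    [0, 0.006, 0.044, 0, 0, 0, -0.084],
    [0, 0.013, 0.065, 0, 0, 0, -0.126],
    [0, 0.023, 0.085, 0, 0, 0, -0.168],
    [0, 0.0355, 0.104, 0, 0, 0, -0.21],
  ],
)

```text
time_s: 3.45
tcp_pos: [0.5291, -0.1821, 0.1326]
tcp_rot: [0.939, 0.344, 0.006, 0.0]
force: [10.1, 11.3, 3.7]
grip_width: 0.0134
grip_force: 21.4
```

```bash
python3 - <<'E'
from h import *
s=-.0962
rad=lambda a:np.array([-np.cos(s+a),-np.sin(s+a)]); piv=np.array([.6568,-.0741])
rows([(*(piv+.17*rad(a)),.1325,s+a) for a in np.linspace(.137,1.45,11)[5:]])
E
```

```text
t 3.5 tcp [0.5291, -0.1821, 0.1326] yaw 0.702 q6 0.4 F [10.1, 11.3, 3.7] w 0.0134
[-0.0027, -0.0007, 0.0001] [0.0015, -0.0033, 0.0016] q6-> 0.54
[-0.0014, 0.0215, 0.0002] [0.0017, -0.0032, -0.0402] q6-> 0.39
[0.0029, 0.0434, 0.0003] [0.0019, -0.0031, -0.082] q6-> 0.25
[0.0099, 0.0646, 0.0005] [0.0021, -0.003, -0.1238] q6-> 0.11
[0.0197, 0.0846, 0.0007] [0.0023, -0.0028, -0.1656] q6-> -0.02
[0.0321, 0.1032, 0.0009] [0.0025, -0.0027, -0.2074] q6-> -0.15
```

>>> servo_tool(
  commands=[
    [0, 0.0045, 0.022, 0, 0, 0, -0.042],
    [0, 0.009, 0.044, 0, 0, 0, -0.084],
    [0, 0.016, 0.065, 0, 0, 0, -0.126],
    [0, 0.026, 0.085, 0, 0, 0, -0.168],
    [0, 0.0385, 0.103, 0, 0, 0, -0.21],
  ],
)

```text
time_s: 3.95
tcp_pos: [0.6229, -0.2352, 0.1326]
tcp_rot: [0.777, 0.63, 0.003, -0.0]
force: [0.6, 9.1, 8.3]
grip_width: 0.0136
grip_force: 21.8
```

>>> servo_tool(
  commands=[
    [0, 0, 0, 0, 0, 0, 0],
    [0.5, 0, 0, 0, 0, 0, 0],
    [0.5, 0, 0, 0, 0, 0, 0],
    [0.5, 0, 0, -0.05, 0, 0, 0],
    [0.5, 0, 0, -0.08, 0, 0, 0],
  ],
)

```text
time_s: 4.45
tcp_pos: [0.6195, -0.2374, 0.2109]
tcp_rot: [0.778, 0.628, -0.0, 0.0]
force: [1.0, -1.0, 0.8]
grip_width: 0.0424
grip_force: 0.0
```

```bash
python3 - <<'E'
from h import *
rows([(.55,-.08,.33,-.0962)])
E
```

```text
t 4.5 tcp [0.6195, -0.2374, 0.2109] yaw 1.358 q6 -0.26 F [1.0, -1.0, 0.8] w 0.0424
[0.1391, -0.1012, -0.1192] [0.0001, 0.0002, 0.4629] q6-> 1.52
```

>>> servo_tool(
  commands=[
    [0.5, 0.03, -0.02, -0.05, 0, 0, 0.047],
    [0.5, 0.06, -0.04, -0.08, 0, 0, 0.094],
    [0.5, 0.09, -0.06, -0.119, 0, 0, 0.141],
    [0.5, 0.12, -0.08, -0.119, 0, 0, 0.188],
    [0.5, 0.139, -0.101, -0.119, 0, 0, 0.235],
  ],
)

```text
time_s: 4.95
tcp_pos: [0.5506, -0.0782, 0.3319]
tcp_rot: [0.953, 0.303, 0.002, 0.001]
force: [0.5, -0.2, 0.3]
grip_width: 0.0425
grip_force: 0.0
```

>>> servo_tool(
  commands=[
    [0.5, 0, 0, 0, 0, 0, 0.228],
    [0.5, 0, 0, 0, 0, 0, 0.228],
    [0.5, 0, 0, 0, 0, 0, 0.228],
    [0.5, 0, 0, 0, 0, 0, 0.228],
    [0.5, 0, 0, 0, 0, 0, 0.228],
  ],
)

```text
time_s: 5.45
tcp_pos: [0.5498, -0.0802, 0.3282]
tcp_rot: [0.999, -0.051, -0.0, 0.0]
force: [0.4, -0.8, 0.4]
grip_width: 0.0425
grip_force: 0.0
```

>>> servo_tool(
  commands=[
    [0.5, 0, 0, 0, 0, 0, 0],
    [0.5, 0, 0, 0, 0, 0, 0],
  ],
)

```text
time_s: 5.65
tcp_pos: [0.5501, -0.0801, 0.3283]
tcp_rot: [0.999, -0.047, -0.0, 0.0]
force: [-0.3, -0.4, -0.2]
grip_width: 0.0429
grip_force: 0.0
```

```bash
python3 - <<'E'
from h import *
rows([(.55,-.08,.33,-.0962)])
snap("wrist","pics/w3.png"); crop("pics/w3.png",100,0,540,300,1.8,"pics/w3b.png"); snap("top","pics/t3.png")
E
```

```text
t 5.7 tcp [0.5501, -0.0801, 0.3283] yaw -0.094 q6 1.39 F [-0.3, -0.4, -0.2] w 0.0429
[-0.0001, -0.0001, -0.0017] [0.0001, 0.0002, 0.0007] q6-> 1.52
```

View pics/w3b.png

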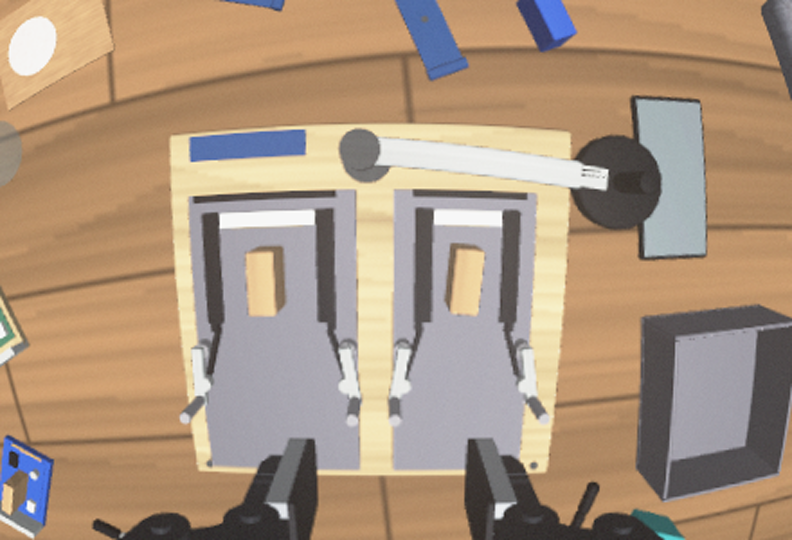

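```bash
python3 - <<'E'
from h import *
from scipy.optimize import least_squares
c=load("pics/w3.npz"); F=lambda p:np.array([100+p[0]/1.8,p[1]/1.8])
G=lambda p,z:pix2w(c,F(p),z,True)
feat=[((170,134),(170,170,.012)),((571,131),(170,-170,.012)),((548,473),(-145,-170,.012)),((199,470),(-145,170,.012))]
def S(v,a,b): return np.array([v[0]+(np.cos(v[2])*a-np.sin(v[2])*b)/1e3,v[1]+(np.sin(v[2])*a+np.cos(v[2])*b)/1e3])
f=lambda v:np.concatenate([w2pix(c,[*S(v,l[0],l[1]),l[2]],True)-F(p) for p,l in feat])
r=least_squares(f,[.51,-.06,-.09]); s=r.x; print(s,np.round(r.fun,1))
def loc(P):
    d=np.array(P[:2])-s[:2]; a=s[2]; return np.round(1e3*np.array([np.cos(a)*d[0]+np.sin(a)*d[1],-np.sin(a)*d[0]+np.cos(a)*d[1]]),1)
for n,p,z in [("wL",(187,417),.085),("wR",(353,421),.085),("nL",(396,420),.085),("nR",(541,417),.085),("hinge wL",(203,347),.045),("wR",(348,347),.045),("nL",(402,347),.045),("nR",(525,347),.045),
 ("LA",(246,250),.063),("",(276,248),.063),("",(276,315),.063),("",(246,316),.063),("RA",(455,247),.063),("",(485,250),.063),("",(477,315),.063),("",(448,313),.063),
 ("sockL",(219,212),.018),("sockR",(316,210),.018),("floor fl",(210,468),.018),("",(358,468),.018),("",(393,468),.018),("",(520,469),.018),("floor bl",(188,197),.018),("",(536,192),.018),
 ("knob",(648,182),.165),("pivtop",(358,148),.121),("tub",(640,318),.07),("",(783,305),.07)]:
    w=G(p,z); print(n,np.round(w,4),loc(w))
# lamp circle
P=np.array([(.487,-.081),(.5291,-.1821),(.6229,-.2352)])
q=least_squares(lambda v:np.hypot(*(P-v[:2]).T)-.17,[.655,-.07]); print(q.x,loc(q.x),q.fun, [loc(p) for p in P])
E
```

```text
[ 0.51513642 -0.05983805 -0.09487401] [-0.6 -0.   1.  -0.3 -0.  -0.1 -0.6  0.7]
wL [0.4738 0.0875 0.085 ] [-55.1 142.8]
wR [ 0.4601 -0.0441  0.085 ] [-56.2  10.5]
nL [ 0.458  -0.0765  0.085 ] [-55.3 -22. ]
nR [ 0.4486 -0.1884  0.085 ] [ -54.  -134.3]
hinge wL [0.5189 0.0775 0.045 ] [ -9.3 137.1]
wR [ 0.5071 -0.043   0.045 ] [-9.6 16. ]
nL [ 0.503  -0.0859  0.045 ] [ -9.6 -27.1]
nR [ 0.4938 -0.1855  0.045 ] [  -9.4 -127.1]
LA [0.5948 0.0232 0.063 ] [71.4 90.2]
 [5.934e-01 1.000e-04 6.300e-02] [72.2 67.1]
 [0.5427 0.0071 0.063 ] [21.1 69.2]
 [0.5444 0.0308 0.063 ] [20.6 93. ]
RA [ 0.5809 -0.1316  0.063 ] [ 72.3 -65.2]
 [ 0.577  -0.1538  0.063 ] [ 70.5 -87.6]
 [ 0.5281 -0.1447  0.063 ] [ 20.9 -83.3]
 [ 0.5316 -0.1228  0.063 ] [ 22.3 -61.1]
sockL [0.626  0.0545 0.018 ] [ 99.6 124.3]
sockR [ 0.6168 -0.027   0.018 ] [98.1 42.3]
floor fl [0.393 0.107 0.018] [-137.4  154.5]
 [ 0.3835 -0.0354  0.018 ] [-133.3   11.9]
 [ 0.3806 -0.0675  0.018 ] [-133.2  -20.4]
 [ 0.3661 -0.1861  0.018 ] [-136.4 -139.8]
floor bl [0.6429 0.0802 0.018 ] [113.9 151.5]
 [ 0.6169 -0.2072  0.018 ] [ 115.3 -137. ]
knob [ 0.6245 -0.238   0.165 ] [ 125.8 -167. ]
pivtop [ 0.6551 -0.0708  0.121 ] [140.4   2.4]
tub [ 0.5169 -0.2764  0.07  ] [  22.3 -215.4]
 [ 0.5187 -0.426   0.07  ] [  38.3 -364.2]
[ 0.65632015 -0.06876389] [141.4   4.5] [-0.0002383   0.00038204 -0.00024168] [array([-26. , -23.7]), array([  25.5, -120.4]), array([ 123.9, -164.4])]
```

```bash
cat >> h.py <<'E'
ST=(.5151,-.0598,-.0949)
def S(a,b): return ST[0]+(np.cos(ST[2])*a-np.sin(ST[2])*b)/1e3, ST[1]+(np.sin(ST[2])*a+np.cos(ST[2])*b)/1e3
E
python3 - <<'E'
from h import *
rows([(*S(46.5,-74.3),.12,-.18),(*S(46.5,-74.3),.038,-.18)])
rows([(*S(46.5,79.9),.12,-.145),(*S(46.5,79.9),.038,-.145)])
E
```

```text
t 5.8 tcp [0.5503, -0.08, 0.3284] yaw -0.095 q6 1.4 F [0.2, 0.0, -0.4] w 0.0429
[0.0096, 0.0575, 0.2084] [0.0, 0.0001, 0.0272] q6-> 1.51
[0.0096, 0.0575, 0.2904] [0.0, 0.0001, 0.0272] q6-> 1.51
t 5.8 tcp [0.5503, -0.08, 0.3284] yaw -0.095 q6 1.4 F [0.2, 0.0, -0.4] w 0.0429
[0.0096, -0.0967, 0.2084] [0.0, 0.0001, 0.016] q6-> 1.74
[0.0096, -0.0967, 0.2904] [0.0, 0.0001, 0.016] q6-> 1.74
```

>>> servo_tool(
  commands=[
    [0.42, 0.0095, 0.04, 0.03, 0, 0, 0.027],
    [0.42, 0.0095, 0.0575, 0.08, 0, 0, 0.027],
    [0.42, 0.0095, 0.0575, 0.13, 0, 0, 0.027],
    [0.42, 0.0095, 0.0575, 0.18, 0, 0, 0.027],
    [0.42, 0.0095, 0.0575, 0.22, 0, 0, 0.027],
  ],
  force=40,
)

```text
time_s: 6.25
tcp_pos: [0.5535, -0.1381, 0.1061]
tcp_rot: [0.996, -0.09, -0.001, -0.0]
force: [0.2, 0.3, 0.1]
grip_width: 0.0357
grip_force: 0.0
```

>>> servo_tool(
  commands=[
    [0.42, 0, 0, 0.04, 0, 0, 0],
    [0.42, 0, 0, 0.07, 0, 0, 0],
    [0.42, 0, 0, 0.07, 0, 0, 0],
    [0, 0, 0, 0.07, 0, 0, 0],
    [0, 0, 0, 0.07, 0, 0, 0],
  ],
)

```text
time_s: 6.75
tcp_pos: [0.556, -0.1385, 0.0406]
tcp_rot: [0.996, -0.09, 0.001, 0.0]
force: [0.7, -0.0, -0.5]
grip_width: 0.0214
grip_force: 44.3
```

>>> servo_tool(
  commands=[
    [0, 0, 0, 0, 0, 0, 0],
    [0, 0, 0, 0, 0, 0, 0],
    [0, 0, 0, -0.03, 0, 0, 0],
    [0, 0, 0, -0.07, 0, 0, 0],
    [0, 0, 0, -0.1, 0, 0, 0],
  ],
)

```text
time_s: 7.25
tcp_pos: [0.5552, -0.1382, 0.1413]
tcp_rot: [0.996, -0.09, 0.001, 0.0]
force: [0.9, -0.0, -0.3]
grip_width: 0.0211
grip_force: 44.4
```

```bash
python3 - <<'E'
from h import *
rows([(.455,-.375,.16,0),(.455,-.375,.035,0)])
E
```

```text
t 7.2 tcp [0.5552, -0.1382, 0.1413] yaw -0.181 q6 1.38 F [0.9, -0.0, -0.3] w 0.0211
[-0.056, 0.251, -0.0187] [0.0002, -0.0008, -0.0575] q6-> 0.88
[-0.0563, 0.2509, 0.1063] [0.0002, -0.0008, -0.0575] q6-> 0.88
```

>>> servo_tool(
  commands=[
    [0, -0.03, 0.04, -0.02, 0, 0, -0.058],
    [0, -0.056, 0.085, -0.02, 0, 0, -0.058],
    [0, -0.056, 0.135, -0.02, 0, 0, -0.058],
    [0, -0.056, 0.18, -0.02, 0, 0, -0.058],
    [0, -0.056, 0.225, -0.02, 0, 0, -0.058],
  ],
)

```text
time_s: 7.75
tcp_pos: [0.4583, -0.3513, 0.1599]
tcp_rot: [1.0, 0.001, 0.001, 0.001]
force: [0.7, -0.7, 0.9]
grip_width: 0.021
grip_force: 44.5
```

>>> servo_tool(
  commands=[
    [0, 0, 0.026, 0, 0, 0, 0],
    [0, 0, 0.026, 0.045, 0, 0, 0],
    [0, 0, 0.026, 0.09, 0, 0, 0],
    [0, 0, 0.026, 0.12, 0, 0, 0],
    [0, 0, 0.026, 0.12, 0, 0, 0],
  ],
)

```text
time_s: 8.25
tcp_pos: [0.4553, -0.3717, 0.0336]
tcp_rot: [1.0, 0.001, -0.004, -0.004]
force: [-0.6, 0.8, -0.1]
grip_width: 0.0211
grip_force: 44.5
```

```bash
python3 - <<'E'
from h import *
rows([(.455,-.375,.035,0)])
snap('top','pics/t4.png'); snap('wrist','pics/w4.png')
crop('pics/t4.png',380,150,500,270,4,'pics/t4c.png')
E
```

```text
t 8.2 tcp [0.4553, -0.3717, 0.0336] yaw 0.001 q6 0.77 F [-0.6, 0.8, -0.1] w 0.0211
[-0.0003, 0.0033, -0.0014] [-0.0026, 0.0025, 0.0003] q6-> 0.88
```

View pics/w4.png

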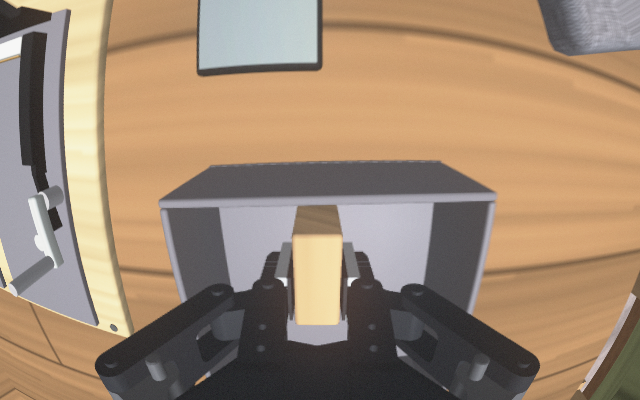

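The block hangs inside the tub, well clear of the walls, at (318,275). I'll release it and fetch the other one.

>>> servo_tool(
  commands=[
    [0.42, 0, 0, 0.004, 0, 0, 0],
    [0.42, 0, 0, 0.004, 0, 0, 0],
    [0.42, 0, 0, -0.04, 0, 0, 0],
    [0.42, 0, 0, -0.09, 0, 0, 0],
    [0.42, 0, 0, -0.14, 0, 0, 0],
  ],
)

```text
time_s: 8.85
tcp_pos: [0.4592, -0.3753, 0.1816]
tcp_rot: [1.0, 0.001, 0.001, 0.001]
force: [0.4, 0.5, -0.4]
grip_width: 0.0357
grip_force: 0.0
```

```bash
python3 - <<'E'
from h import *
rows([(*S(46.5,79.9),.15,-.145),(*S(46.5,79.9),.038,-.145)])
E
```

```text
t 8.8 tcp [0.4592, -0.3753, 0.1816] yaw 0.002 q6 0.77 F [0.4, 0.5, -0.4] w 0.0357
[0.1103, -0.3905, 0.0313] [0.0004, -0.0004, 0.0466] q6-> 1.74
[0.1102, -0.3906, 0.1433] [0.0004, -0.0004, 0.0466] q6-> 1.74
```

>>> servo_tool(
  commands=[
    [0.42, 0.01, -0.045, 0, 0, 0, 0.02],
    [0.42, 0.02, -0.09, 0, 0, 0, 0.047],
    [0.42, 0.03, -0.135, 0, 0, 0, 0.047],
    [0.42, 0.05, -0.18, 0, 0, 0, 0.047],
    [0.42, 0.07, -0.225, 0, 0, 0, 0.047],
  ],
)

```text
time_s: 9.35
tcp_pos: [0.5299, -0.1487, 0.181]
tcp_rot: [0.997, -0.073, 0.002, 0.001]
force: [1.2, -1.2, 0.3]
grip_width: 0.036
grip_force: 0.0
```

>>> servo_tool(
  commands=[
    [0.42, 0.015, -0.045, 0, 0, 0, 0],
    [0.42, 0.025, -0.09, 0, 0, 0, 0],
    [0.42, 0.03, -0.13, 0, 0, 0, 0],
    [0.42, 0.03, -0.16, 0.03, 0, 0, 0],
    [0.42, 0.03, -0.16, 0.03, 0, 0, 0],
  ],
)

```text
time_s: 9.85
tcp_pos: [0.5801, 0.0079, 0.1468]
tcp_rot: [0.997, -0.071, -0.002, -0.001]
force: [-2.2, -0.8, -1.1]
grip_width: 0.0359
grip_force: 0.0
```

```bash
python3 - <<'E'
from h import *
rows([(*S(46.5,79.9),.038,-.145)])
E
```

```text
t 9.8 tcp [0.5801, 0.0079, 0.1468] yaw -0.141 q6 1.6 F [-2.2, -0.8, -1.1] w 0.0359
[-0.0116, -0.0057, 0.1089] [-0.0004, 0.0012, 0.0011] q6-> 1.74
```

>>> servo_tool(
  commands=[
    [0.42, -0.011, -0.006, 0.04, 0, 0, 0.001],
    [0.42, -0.011, -0.006, 0.08, 0, 0, 0.001],
    [0.42, -0.011, -0.006, 0.109, 0, 0, 0.001],
    [0.42, -0.011, -0.006, 0.109, 0, 0, 0.001],
    [0, -0.011, -0.006, 0.109, 0, 0, 0.001],
  ],
)

```text
time_s: 10.35
tcp_pos: [0.5723, 0.0107, 0.0408]
tcp_rot: [0.997, -0.075, 0.0, 0.0]
force: [-0.1, -0.4, 0.3]
grip_width: 0.0227
grip_force: 0.2
```

>>> servo_tool(
  commands=[
    [0, 0, 0, 0, 0, 0, 0],
    [0, 0, 0, 0, 0, 0, 0],
    [0, 0, 0, 0, 0, 0, 0],
    [0, 0, 0, -0.05, 0, 0, 0],
    [0, 0, 0, -0.1, 0, 0, 0],
  ],
)

```text
time_s: 10.85
tcp_pos: [0.5697, 0.0115, 0.1388]
tcp_rot: [0.997, -0.075, -0.003, -0.0]
force: [0.8, 0.3, -0.5]
grip_width: 0.0211
grip_force: 45.3
```

```bash
python3 - <<'E'
from h import *
rows([(.388,-.375,.18,0),(.388,-.375,.035,0)])
E
```

```text
t 10.8 tcp [0.5697, 0.0115, 0.1388] yaw -0.149 q6 1.62 F [0.8, 0.3, -0.5] w 0.0211
[-0.1223, 0.4092, -0.0405] [-0.0, 0.0017, -0.0476] q6-> 0.8
[-0.1215, 0.4092, 0.1045] [-0.0, 0.0017, -0.0476] q6-> 0.8
```

>>> servo_tool(
  commands=[
    [0, -0.02, 0.04, -0.04, 0, 0, -0.02],
    [0, -0.04, 0.085, -0.04, 0, 0, -0.048],
    [0, -0.06, 0.13, -0.04, 0, 0, -0.048],
    [0, -0.08, 0.175, -0.04, 0, 0, -0.048],
    [0, -0.1, 0.22, -0.04, 0, 0, -0.048],
  ],
)

```text
time_s: 11.35
tcp_pos: [0.4418, -0.1888, 0.1809]
tcp_rot: [1.0, 0.001, 0.001, 0.001]
force: [0.5, -0.7, -0.9]
grip_width: 0.021
grip_force: 45.8
```

```bash
python3 - <<'E'
from h import *
c=load('pics/w4.npz')
for p in [(161,202),(495,194),(328,198)]: print(np.round(pix2w(c,p,.07,True),3))
rows([(.388,-.375,.18,0)])
E
```

```text
[ 0.499 -0.311  0.07 ]
[ 0.503 -0.448  0.07 ]
[ 0.501 -0.378  0.07 ]
t 11.3 tcp [0.4418, -0.1888, 0.1809] yaw 0.002 q6 1.02 F [0.5, -0.7, -0.9] w 0.021
[-0.0542, 0.1861, 0.001] [0.0005, -0.0007, 0.0007] q6-> 0.8
```

>>> servo_tool(
  commands=[
    [0, -0.02, 0.045, 0, 0, 0, 0],
    [0, -0.035, 0.09, 0, 0, 0, 0],
    [0, -0.05, 0.135, 0, 0, 0, 0],
    [0, -0.053, 0.175, 0, 0, 0, 0],
    [0, -0.053, 0.188, 0, 0, 0, 0],
  ],
)

```text
time_s: 11.85
tcp_pos: [0.3892, -0.3796, 0.181]
tcp_rot: [1.0, -0.001, 0.001, 0.002]
force: [-0.3, -0.2, -0.9]
grip_width: 0.0207
grip_force: 45.9
```

>>> servo_tool(
  commands=[
    [0, 0, 0, 0.04, 0, 0, 0],
    [0, 0, 0, 0.08, 0, 0, 0],
    [0, 0, 0, 0.12, 0, 0, 0],
    [0, 0, 0, 0.145, 0, 0, 0],
    [0, 0, 0, 0.15, 0, 0, 0],
  ],
)

```text
time_s: 12.35
tcp_pos: [0.3882, -0.3724, 0.0268]
tcp_rot: [1.0, 0.001, -0.002, -0.003]
force: [-1.9, 1.0, 6.3]
grip_width: 0.0212
grip_force: 46.7
```

>>> servo_tool(
  commands=[
    [0.42, 0, 0, 0, 0, 0, 0],
    [0.42, 0, 0, 0, 0, 0, 0],
    [0.42, 0, 0, -0.05, 0, 0, 0],
    [0.42, 0, 0, -0.1, 0, 0, 0],
    [0.42, 0, 0, -0.15, 0, 0, 0],
  ],
)

```text
time_s: 12.85
tcp_pos: [0.3904, -0.3758, 0.1834]
tcp_rot: [1.0, 0.001, 0.001, 0.001]
force: [0.4, -0.5, 0.1]
grip_width: 0.0357
grip_force: 0.0
```

```bash
python3 - <<'E'
from h import *
snap('wrist','pics/w5.png')
c=snap('top','pics/t5.png')
crop('pics/t5.png',160,120,480,260,2.4,'pics/t5c.png')
rows([(.53,.24,.25,-.09)])
E
```

```text
t 12.9 tcp [0.3949, -0.3812, 0.1917] yaw 0.002 q6 0.67 F [0.0, -0.3, 0.4] w 0.0359
[0.137, -0.6199, -0.0671] [0.0053, -0.0047, 0.0292] q6-> 2.09
```

View pics/t5c.png

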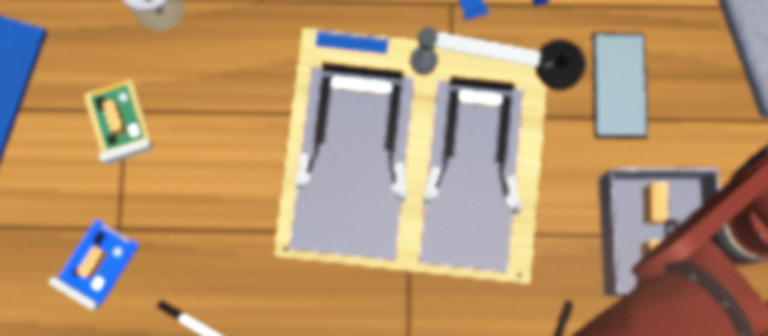

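Both blocks are in the tub at crop (656,200) and (653,245). The board is still in place at (116,120). I'll move to it for a close look.

>>> servo_tool(
  commands=[
    [0.42, 0.01, -0.045, -0.03, 0, 0, 0],
    [0.42, 0.02, -0.09, -0.06, 0, 0, 0],
    [0.42, 0.03, -0.135, -0.08, 0, 0, 0],
    [0.42, 0.04, -0.18, -0.08, 0, 0, 0],
    [0.42, 0.05, -0.225, -0.08, 0, 0, 0],
  ],
)

```text
time_s: 13.45
tcp_pos: [0.4409, -0.1508, 0.2634]
tcp_rot: [1.0, 0.0, 0.004, 0.002]
force: [1.2, -0.6, -0.6]
grip_width: 0.0362
grip_force: 0.0
```

>>> servo_tool(
  commands=[
    [0.42, 0.01, -0.045, 0, 0, 0, 0],
    [0.42, 0.02, -0.09, 0, 0, 0, 0],
    [0.42, 0.03, -0.135, 0, 0, 0, 0],
    [0.42, 0.04, -0.18, 0, 0, 0, 0],
    [0.42, 0.05, -0.225, 0, 0, 0, -0.04],
  ],
)

```text
time_s: 13.95
tcp_pos: [0.4897, 0.0753, 0.2617]
tcp_rot: [0.998, 0.065, 0.002, 0.0]
force: [0.7, -0.8, -0.9]
grip_width: 0.036
grip_force: 0.0
```

>>> servo_tool(
  commands=[
    [0.42, 0.01, -0.045, 0, 0, 0, -0.03],
    [0.42, 0.02, -0.09, 0, 0, 0, -0.06],
    [0.42, 0.03, -0.135, 0, 0, 0, -0.06],
    [0.42, 0.04, -0.18, 0, 0, 0, -0.06],
    [0.42, 0.04, -0.2, 0, 0, 0, -0.06],
  ],
)

```text
time_s: 14.45
tcp_pos: [0.5038, 0.2808, 0.2616]
tcp_rot: [0.987, 0.159, 0.002, -0.001]
force: [0.4, -0.1, -0.3]
grip_width: 0.0356
grip_force: 0.0
```

```bash
python3 - <<'E'
from h import *
rows([(.53,.32,.26,.3)])
E
```

```text
t 14.4 tcp [0.5038, 0.2808, 0.2616] yaw 0.319 q6 1.64 F [0.4, -0.1, -0.3] w 0.0356
[0.0372, -0.029, 0.0018] [-0.0005, -0.0015, 0.0059] q6-> 1.81
```

```bash
python3 - <<'E'
from h import *
snap("wrist","pics/w6.png"); crop("pics/w6.png",170,30,470,230,2.6,"pics/w6b.png")
E
```

```text
(no output)
```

View pics/w6b.png

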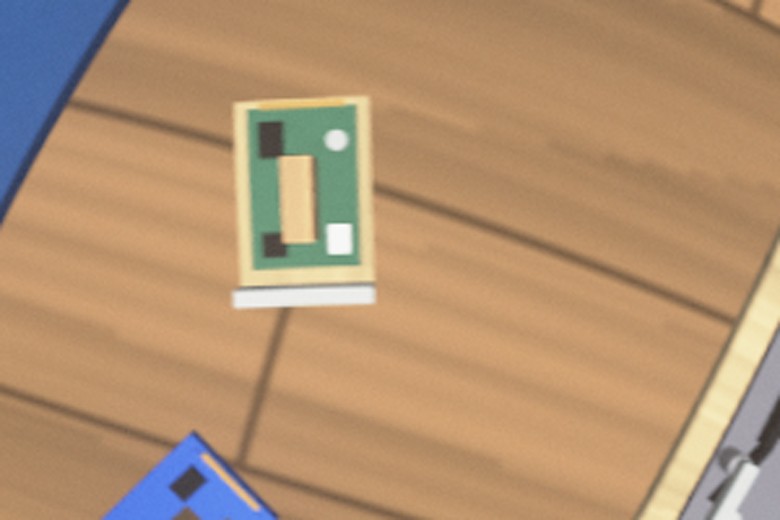

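```bash
python3 - <<'E'
from h import *
c=load("pics/w6.npz"); G=lambda p,z:pix2w(c,(170+p[0]/2.6,30+p[1]/2.6),z,True)
b=[G(p,.008)[:2] for p in [(234,101),(370,96),(374,283),(240,286)]]
r=[G(p,.043)[:2] for p in [(279,156),(312,154),(316,243),(282,243)]]
n=lambda a,b:round(float(np.linalg.norm(a-b))*1e3,1)
for q in (b,r):
    d=(q[0]+q[1]-q[2]-q[3]); print(n(q[0],q[1]),n(q[3],q[2]),n(q[0],q[3]),n(q[1],q[2]),"c",np.mean(q,0).round(4),"yaw",round(np.arctan2(d[1],d[0]),3))
a=np.mean(r,0)
rows([(*a,.1,.29),(*a,.018,.29)])
E
```

```text
66.3 66.7 92.7 92.6 c [0.5691 0.3417] yaw 0.336
14.7 15.3 39.4 40.2 c [0.5654 0.34  ] yaw 0.348
t 14.5 tcp [0.503, 0.2823, 0.2615] yaw 0.32 q6 1.64 F [0.4, 0.9, -0.6] w 0.0358
[0.0767, -0.0346, 0.1619] [-0.0011, -0.0013, 0.0095] q6-> 1.82
[0.0764, -0.0343, 0.2439] [-0.0011, -0.0013, 0.0095] q6-> 1.82
```

>>> servo_tool(
  commands=[
    [0.42, 0.04, -0.02, 0.04, 0, 0, -0.006],
    [0.42, 0.077, -0.034, 0.08, 0, 0, -0.006],
    [0.42, 0.077, -0.034, 0.13, 0, 0, -0.006],
    [0.42, 0.077, -0.034, 0.17, 0, 0, -0.006],
    [0.42, 0.077, -0.034, 0.18, 0, 0, -0.006],
  ],
)

```text
time_s: 15.0
tcp_pos: [0.5618, 0.3307, 0.0735]
tcp_rot: [0.986, 0.166, -0.005, 0.002]
force: [-1.4, -0.3, 0.0]
grip_width: 0.0357
grip_force: 0.0
```

```bash
python3 - <<'E'
from h import *
rows([(.5654,.340,.018,.34)])
c=snap("wrist","pics/w7.png"); crop("pics/w7.png",170,100,470,300,2.6,"pics/w7b.png")
print(w2pix(c,(.5654,.340,.043),True))
im=c["image"]; h=cv2.cvtColor(im,cv2.COLOR_RGB2HSV); m=cv2.inRange(h,(50,60,40),(85,255,200)); ys,xs=np.nonzero(m); print(xs.min(),xs.max(),ys.min(),ys.max(),[w2pix(c,(.569+.04*np.cos(.34)*k-.027*np.sin(.34)*j,.3417+.04*np.sin(.34)*k+.027*np.cos(.34)*j,.008),True).round(0).tolist() for k,j in ((1,1),(1,-1),(-1,-1),(-1,1))])
E
```

```text
t 15.0 tcp [0.5618, 0.3307, 0.0735] yaw 0.334 q6 1.66 F [-1.4, -0.3, 0.0] w 0.0357
[0.007, -0.0077, 0.0554] [0.0004, 0.0035, -0.0018] q6-> 1.77
[302.84456048 224.61359593]
265 343 141 246 [[264.0, 145.0], [343.0, 144.0], [341.0, 250.0], [270.0, 251.0]]
```

>>> servo_tool(
  commands=[
    [0.42, 0, -0.001, 0.03, 0, 0, 0],
    [0.42, 0, -0.001, 0.05, 0, 0, 0],
    [0.42, 0, -0.001, 0.06, 0, 0, 0],
    [0.42, 0, -0.001, 0.06, 0, 0, 0],
  ],
)

```text
time_s: 15.45
tcp_pos: [0.566, 0.3337, 0.0207]
tcp_rot: [0.986, 0.166, 0.0, -0.0]
force: [-0.3, -0.0, 0.3]
grip_width: 0.0361
grip_force: 0.0
```

>>> servo_tool(
  commands=[
    [0, 0, 0, 0, 0, 0, 0],
    [0, 0, 0, 0, 0, 0, 0],
    [0, 0, 0, 0, 0, 0, 0],
    [0, 0, 0, 0, 0, 0, 0],
  ],
  force=50,
)

```text
time_s: 15.85
tcp_pos: [0.5677, 0.3349, 0.0226]
tcp_rot: [0.986, 0.166, 0.002, -0.001]
force: [-0.5, 0.3, 6.2]
grip_width: 0.0128
grip_force: 52.2
```

```bash
python3 - <<'E'
from h import *
rows([(.5654,.340,.12,.34)])
E
```

```text
t 15.8 tcp [0.5677, 0.3349, 0.0226] yaw 0.334 q6 1.66 F [-0.5, 0.3, 6.2] w 0.0128
[-0.0, -0.0056, -0.0974] [-0.0002, -0.0015, -0.0018] q6-> 1.77
```

>>> servo_tool(
  commands=[
    [0, 0, 0, -0.02, 0, 0, 0],
    [0, 0, 0, -0.05, 0, 0, 0],
    [0, 0, 0, -0.1, 0, 0, 0],
    [0, 0, 0, -0.13, 0, 0, 0],
    [0, 0, 0, -0.13, 0, 0, 0],
  ],
)

```text
time_s: 16.35
tcp_pos: [0.5699, 0.3357, 0.1571]
tcp_rot: [0.986, 0.166, 0.006, -0.002]
force: [0.6, 0.8, 0.1]
grip_width: 0.013
grip_force: 51.2
```

```bash
python3 - <<'E'
from h import *
rows([(*S(-75,-80),.152,-.0949)])
E
```

```text
t 16.4 tcp [0.5699, 0.3357, 0.1571] yaw 0.335 q6 1.66 F [0.6, 0.8, 0.1] w 0.013
[-0.2832, 0.3971, 0.001] [-0.0012, -0.0041, 0.1367] q6-> 1.37
```

>>> servo_tool(
  commands=[
    [0, -0.02, 0.03, 0, 0, 0, 0.01],
    [0, -0.044, 0.062, 0, 0, 0, 0.03],
    [0, -0.068, 0.096, 0, 0, 0, 0.05],
    [0, -0.093, 0.13, 0, 0, 0, 0.07],
    [0, -0.118, 0.165, 0, 0, 0, 0.09],
  ],
)

```text
time_s: 16.85
tcp_pos: [0.5062, 0.1377, 0.1478]
tcp_rot: [1.0, 0.025, -0.001, 0.0]
force: [0.2, -0.7, -0.4]
grip_width: 0.0127
grip_force: 51.1
```

```bash
python3 - <<'E'
from h import *
rows([(*S(-75,-80),.152,-.0949)])
E
```

```text
t 16.9 tcp [0.5062, 0.1377, 0.1478] yaw 0.05 q6 1.65 F [0.2, -0.7, -0.4] w 0.0127
[-0.0867, 0.266, -0.0038] [0.0003, 0.0009, 0.0461] q6-> 1.37
```

>>> servo_tool(
  commands=[
    [0, -0.013, 0.04, 0, 0, 0, 0.01],
    [0, -0.026, 0.08, 0, 0, 0, 0.02],
    [0, -0.039, 0.12, 0, 0, 0, 0.03],
    [0, -0.052, 0.16, 0, 0, 0, 0.04],
    [0, -0.065, 0.2, 0, 0, 0, 0.046],
  ],
)

```text
time_s: 17.35
tcp_pos: [0.4518, -0.065, 0.1482]
tcp_rot: [0.999, -0.047, -0.001, -0.0]
force: [0.5, -0.8, -0.7]
grip_width: 0.0131
grip_force: 51.1
```

>>> servo_tool(
  commands=[
    [0, -0.012, 0.035, 0, 0, 0, 0],
    [0, -0.021, 0.066, 0, 0, 0, 0],
    [0, -0.021, 0.066, 0, 0, 0, 0],
    [0, -0.021, 0.066, 0, 0, 0, 0],
  ],
)

```text
time_s: 17.75
tcp_pos: [0.4256, -0.1275, 0.1484]
tcp_rot: [0.999, -0.048, -0.001, -0.001]
force: [0.1, -0.3, -1.3]
grip_width: 0.0124
grip_force: 51.1
```

```bash
python3 - <<'E'
from h import *
rows([(*S(-75,-80),.06,-.0949)])
c=snap("wrist","pics/w8.png"); crop("pics/w8.png",140,60,520,300,2.1,"pics/w8b.png")
E
```

```text
t 17.8 tcp [0.4256, -0.1275, 0.1484] yaw -0.095 q6 1.22 F [0.1, -0.3, -1.3] w 0.0124
[0.0079, 0.0042, 0.0884] [-0.0004, 0.0006, -0.0001] q6-> 1.37
```

View pics/w8b.png

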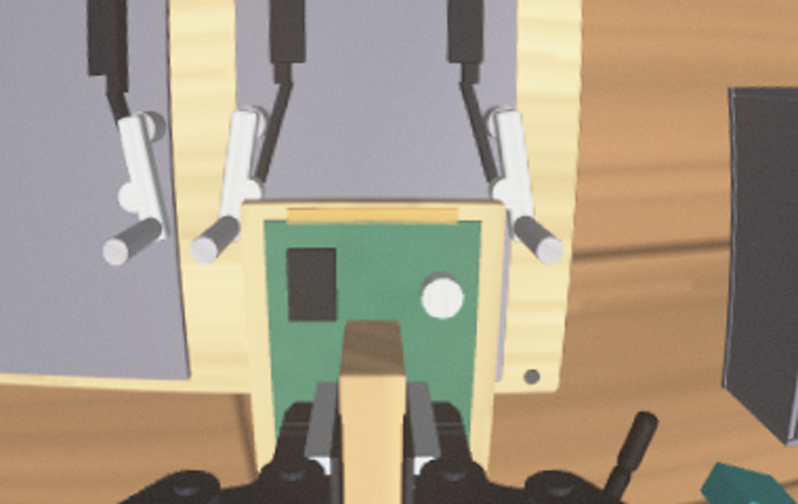

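>>> servo_tool(
  commands=[
    [0, 0.008, 0.004, 0, 0, 0, 0],
    [0, 0.008, 0.004, 0.04, 0, 0, 0],
    [0, 0.008, 0.004, 0.075, 0, 0, 0],
    [0, 0.008, 0.004, 0.095, 0, 0, 0],
    [0, 0.008, 0.004, 0.1, 0, 0, 0],
  ],
)

```text
time_s: 18.3
tcp_pos: [0.4325, -0.1303, 0.0466]
tcp_rot: [0.999, -0.045, -0.003, -0.001]
force: [0.0, 0.5, -1.3]
grip_width: 0.013
grip_force: 51.1
```

```bash
python3 - <<'E'
from h import *
c=load("pics/w8.npz")
a=[pix2w(c,(140+u/2.1,60+v/2.1),.1484-.0226+.008,True) for u,v in ((242,205),(504,205))]; print(a, np.linalg.norm(a[0]-a[1]))
m=(a[0]+a[1])/2; d=a[0]-a[1]; print("front edge from tcp:",np.hypot(*(m[:2]-(.4256,-.1275))), "yaw",np.arctan2(-d[0],d[1]))
rows([(*S(-75,-80),.042,-.0949),(*S(37,-80),.042,-.0949)])
E
```

```text
[array([ 0.47913741, -0.10086642,  0.1338    ]), array([ 0.47297562, -0.16558348,  0.1338    ])] 0.06500973186613954
front edge from tcp: 0.0507802623391157 yaw -0.09492496871513785
t 18.3 tcp [0.4325, -0.1303, 0.0466] yaw -0.091 q6 1.21 F [0.0, 0.5, -1.3] w 0.013
[0.0006, 0.002, 0.0046] [-0.0007, 0.0018, 0.0013] q6-> 1.37
[0.1125, 0.0024, 0.004] [-0.0007, 0.0018, 0.0013] q6-> 1.41
```

>>> servo_tool(
  commands=[
    [0, 0, 0.002, 0.004, 0, 0, 0.001],
    [0, 0, 0.002, 0.004, 0, 0, 0.001],
    [0, 0, 0.002, 0.005, 0, 0, 0.001],
    [0, 0, 0.002, 0.005, 0, 0, 0.001],
  ],
)

```text
time_s: 18.7
tcp_pos: [0.4352, -0.1347, 0.0457]
tcp_rot: [0.999, -0.048, 0.001, 0.0]
force: [0.2, 0.0, -1.8]
grip_width: 0.0133
grip_force: 51.1
```

```bash
python3 - <<'E'
from h import *
rows([(*S(-75,-80),.041,-.0949),(*S(37,-80),.041,-.0949)])
E
```

```text
t 18.7 tcp [0.4352, -0.1347, 0.0457] yaw -0.096 q6 1.21 F [0.2, 0.0, -1.8] w 0.0133
[-0.0025, -0.0022, 0.0047] [0.0003, -0.0008, -0.0003] q6-> 1.37
[0.1095, -0.0023, 0.005] [0.0003, -0.0008, -0.0003] q6-> 1.41
```

>>> servo_tool(
  commands=[
    [0, 0, -0.002, 0.004, 0, 0, 0],
    [0, 0, -0.002, 0.004, 0, 0, 0],
    [0, 0, -0.002, 0.004, 0, 0, 0],
    [0, 0, -0.002, 0.004, 0, 0, 0],
    [0, 0, -0.002, 0.004, 0, 0, 0],
  ],
)

```text
time_s: 19.2
tcp_pos: [0.4344, -0.1323, 0.0407]
tcp_rot: [0.999, -0.048, 0.0, -0.0]
force: [0.3, 0.6, 0.2]
grip_width: 0.0128
grip_force: 51.3
```

```bash
python3 - <<'E'
from h import *
rows([(*S(-75,-80),.041,-.0949),(*S(37,-80),.041,-.0949)])
c=snap("wrist","pics/w9.png"); crop("pics/w9.png",140,20,520,300,2.1,"pics/w9b.png")
rows([(*S(-75,-80),.041,-.0949),(*S(37,-80),.041,-.0949)])
E
```

```text
t 19.2 tcp [0.4344, -0.1323, 0.0407] yaw -0.096 q6 1.22 F [0.3, 0.6, 0.2] w 0.0128
[-0.0016, 0.0002, -0.0003] [-0.0, -0.0001, -0.0004] q6-> 1.37
[0.1104, 0.0001, -0.0002] [-0.0, -0.0001, -0.0004] q6-> 1.41
t 19.2 tcp [0.4344, -0.1323, 0.0407] yaw -0.096 q6 1.22 F [0.5, 0.4, 0.2] w 0.013
[-0.0016, 0.0002, -0.0003] [-0.0, -0.0001, -0.0004] q6-> 1.37
[0.1104, 0.0001, -0.0002] [-0.0, -0.0001, -0.0004] q6-> 1.41
```

View pics/w9b.png

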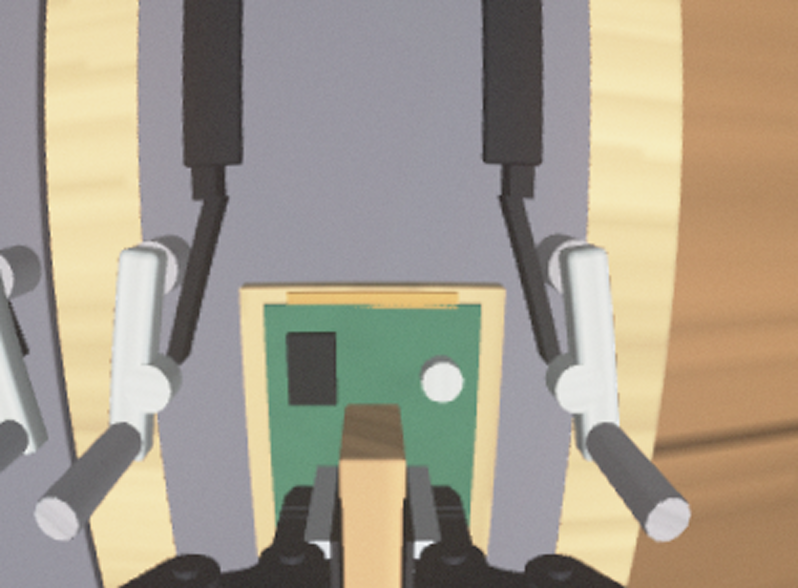

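The board sits square on the apron. Its centre line is at x=372 in the picture and the dock's is at about x=364, so I'll shift about 2 mm left and push in.

>>> servo_tool(
  commands=[
    [0, 0, -0.002, 0, 0, 0, 0],
    [0, 0.015, -0.002, 0, 0, 0, 0],
    [0, 0.03, -0.002, 0, 0, 0, 0],
    [0, 0.045, -0.002, 0, 0, 0, 0],
    [0, 0.06, -0.002, 0, 0, 0, 0],
  ],
)

```text
time_s: 19.75
tcp_pos: [0.4934, -0.1359, 0.0408]
tcp_rot: [0.999, -0.048, -0.002, -0.0]
force: [-6.4, 0.5, 7.6]
grip_width: 0.013
grip_force: 52.2
```

```bash
python3 - <<'E'
from h import *
rows([(*S(37,-78),.041,-.0949)])
E
```

```text
t 19.8 tcp [0.4934, -0.1359, 0.0408] yaw -0.096 q6 1.26 F [-6.4, 0.5, 7.6] w 0.013
[0.0514, 0.0002, -0.0004] [-0.0001, 0.0011, -0.0002] q6-> 1.41
```

>>> servo_tool(
  commands=[
    [0, 0.01, 0, -0.0005, 0, 0, 0],
    [0, 0.02, 0, -0.001, 0, 0, 0],
    [0, 0.03, 0, -0.001, 0, 0, 0],
    [0, 0.04, 0, -0.001, 0, 0, 0],
    [0, 0.04, 0, -0.001, 0, 0, 0],
  ],
)

```text
time_s: 20.25
tcp_pos: [0.5356, -0.1403, 0.0418]
tcp_rot: [0.999, -0.048, 0.001, 0.0]
force: [0.2, 0.1, -0.8]
grip_width: 0.0126
grip_force: 51.1
```

```bash
python3 - <<'E'
from h import *
rows([(*S(37,-78),.041,-.0949)])
E
```

```text
t 20.2 tcp [0.5356, -0.1403, 0.0418] yaw -0.096 q6 1.28 F [0.2, 0.1, -0.8] w 0.0126
[0.009, -0.0002, 0.0008] [0.0001, -0.0005, -0.0003] q6-> 1.41
```

>>> servo_tool(
  commands=[
    [0, 0.005, 0, 0, 0, 0, 0],
    [0, 0.01, 0, 0, 0, 0, 0],
    [0, 0.01, 0, 0.0005, 0, 0, 0],
    [0, 0.01, 0, 0.0005, 0, 0, 0],
  ],
)

```text
time_s: 20.65
tcp_pos: [0.5436, -0.1407, 0.0409]
tcp_rot: [0.999, -0.048, -0.0, -0.0]
force: [-0.3, 0.9, -1.0]
grip_width: 0.0129
grip_force: 51.2
```

>>> servo_tool(
  commands=[
    [0, 0.001, 0, 0, 0, 0, 0],
    [0, 0.001, 0, 0, 0, 0, 0],
    [0, 0.001, 0, 0, 0, 0, 0],
  ],
)

```text
time_s: 20.95
tcp_pos: [0.5437, -0.1407, 0.0409]
tcp_rot: [0.999, -0.048, -0.001, -0.0]
force: [-5.5, -0.6, 3.3]
grip_width: 0.0132
grip_force: 51.6
```

>>> servo_tool(
  commands=[
    [0.4, 0, 0, 0, 0, 0, 0],
    [0.4, 0, 0, 0, 0, 0, 0],
    [0.4, 0, 0, -0.04, 0, 0, 0],
    [0.4, 0, 0, -0.09, 0, 0, 0],
    [0.4, 0, 0, -0.14, 0, 0, 0],
  ],
)

```text
time_s: 21.45
tcp_pos: [0.5452, -0.1409, 0.1823]
tcp_rot: [0.999, -0.048, 0.0, -0.0]
force: [2.4, -0.4, 0.1]
grip_width: 0.0338
grip_force: 0.0
```

>>> servo_tool(
  commands=[
    [0.4, -0.04, 0, 0, 0, 0, 0],
    [0.4, -0.08, 0, 0, 0, 0, 0],
    [0.4, -0.08, 0, 0, 0, 0, 0],
    [0.4, -0.08, 0, 0, 0, 0, 0],
  ],
)

```text
time_s: 21.85
tcp_pos: [0.4654, -0.1333, 0.1814]
tcp_rot: [0.999, -0.048, 0.001, 0.0]
force: [1.2, -0.1, 0.8]
grip_width: 0.0341
grip_force: 0.0
```

```bash
python3 - <<'E'
from h import *
rows([(*S(-56,-29),.12,-.0949),(*S(-56,-29),.056,-.0949)])
snap("wrist","pics/w10.png"); crop("pics/w10.png",120,20,520,300,1.9,"pics/w10b.png")
E
```

```text
t 21.9 tcp [0.4654, -0.1333, 0.1814] yaw -0.097 q6 1.24 F [1.2, -0.1, 0.8] w 0.0341
[-0.0138, -0.0489, 0.0613] [0.0001, -0.0008, -0.0005] q6-> 1.49
[-0.0139, -0.0489, 0.1253] [0.0001, -0.0008, -0.0005] q6-> 1.49
```

View pics/w10b.png

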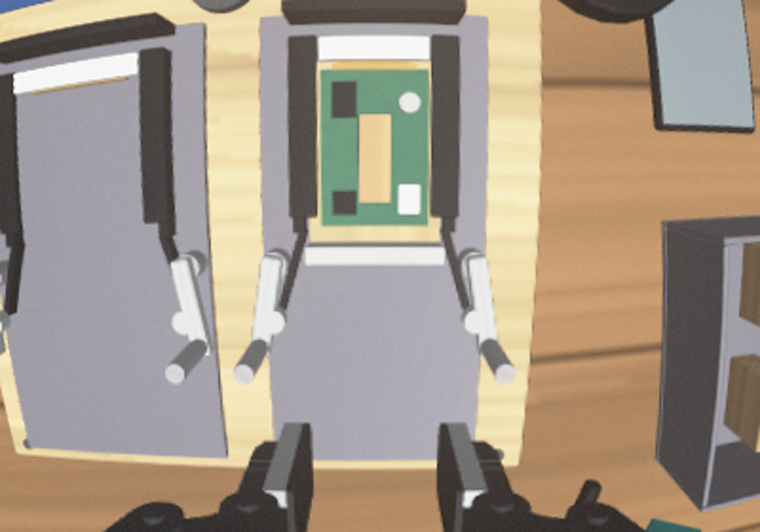

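The board is seated at the socket between the guides (crop (375,150)), and both lever pegs are clear at (244,373) and (505,373). Next I'll work out the peg positions.

```bash
cat >> h.py <<'E'
def loc(P):
    d=np.array(P[:2])-ST[:2]; a=ST[2]; return np.round(1e3*np.array([np.cos(a)*d[0]+np.sin(a)*d[1],-np.sin(a)*d[0]+np.cos(a)*d[1]]),1)
E
python3 - <<'E'
from h import *
c=load("pics/w10.npz"); G=lambda p,z:pix2w(c,(120+p[0]/1.9,20+p[1]/1.9),z,True)
for p in [(244,373),(505,373),(176,373)]: w=G(p,.085); print(np.round(w,4),loc(w))
for p in [(306,255),(445,254)]: w=G(p,.048); print("panel",np.round(w,4),loc(w))
print("tcp",loc(robot.get_obs()["tcp_pos"]))
E
```

```text
[ 0.4588 -0.0757  0.085 ] [-54.6 -21.1]
[ 0.4476 -0.1903  0.085 ] [ -54.8 -136.3]
[ 0.4616 -0.0438  0.085 ] [-54.8  10.8]
panel [ 0.5023 -0.1051  0.048 ] [ -8.5 -46.3]
panel [ 0.4964 -0.171   0.048 ] [  -8.1 -112.4]
tcp [-41.4 -78.2]
```

```bash
python3 - <<'E'
from h import *
rows([(*S(-54.7,-21.2),.18,1.476),(*S(-54.7,-21.2),.055,1.476)])
E
```

```text
t 21.9 tcp [0.4665, -0.1337, 0.1819] yaw -0.096 q6 1.24 F [0.3, -0.3, -0.2] w 0.034
[-0.0134, -0.057, 0.0018] [0.001, -0.0006, -0.5005] q6-> -0.07
[-0.0138, -0.057, 0.1268] [0.001, -0.0006, -0.5005] q6-> -0.07
```

>>> servo_tool(
  commands=[
    [0.4, 0, -0.02, 0, 0, 0, -0.047],
    [0.4, -0.006, -0.04, 0, 0, 0, -0.094],
    [0.4, -0.012, -0.057, 0, 0, 0, -0.141],
    [0.4, -0.012, -0.057, 0, 0, 0, -0.188],
    [0.4, -0.012, -0.057, 0, 0, 0, -0.235],
  ],
)

```text
time_s: 22.4
tcp_pos: [0.461, -0.0752, 0.1818]
tcp_rot: [0.948, 0.319, 0.001, 0.001]
force: [-0.5, 0.3, 0.4]
grip_width: 0.0342
grip_force: 0.0
```

>>> servo_tool(
  commands=[
    [0.4, 0, 0, 0, 0, 0, -0.047],
    [0.4, 0, 0, 0, 0, 0, -0.094],
    [0.4, 0, 0, 0, 0, 0, -0.141],
    [0.4, 0, 0, 0, 0, 0, -0.188],
    [0.4, 0, 0, 0, 0, 0, -0.235],
  ],
)

```text
time_s: 22.9
tcp_pos: [0.4611, -0.0758, 0.1818]
tcp_rot: [0.769, 0.639, 0.001, 0.001]
force: [0.3, -0.7, 0.2]
grip_width: 0.0342
grip_force: 0.0
```

>>> servo_tool(
  commands=[
    [0.4, 0, 0, 0, 0, 0, -0.03],
    [0.4, 0, 0, 0, 0, 0, -0.03],
    [0.4, 0, 0, 0, 0, 0, -0.03],
  ],
)

```text
time_s: 23.2
tcp_pos: [0.4602, -0.0756, 0.1815]
tcp_rot: [0.741, 0.672, 0.0, 0.001]
force: [-0.2, 0.4, -1.4]
grip_width: 0.0344
grip_force: 0.0
```

```bash
python3 - <<'E'
from h import *
rows([(*S(-54.7,-21.2),.12,1.476),(*S(-54.7,-21.2),.055,1.476)])
E
```

```text
t 23.2 tcp [0.4602, -0.0756, 0.1815] yaw 1.473 q6 -0.22 F [-0.2, 0.4, -1.4] w 0.0344
[-0.0002, -0.0016, 0.0615] [0.0004, 0.0, -0.001] q6-> -0.07
[-0.0002, -0.0017, 0.1265] [0.0004, 0.0, -0.001] q6-> -0.07
```

>>> servo_tool(
  commands=[
    [0.4, 0, -0.001, 0.04, 0, 0, 0],
    [0.4, 0, -0.001, 0.08, 0, 0, 0],
    [0.4, 0, -0.001, 0.11, 0, 0, 0],
    [0.4, 0, -0.001, 0.126, 0, 0, 0],
    [0.4, 0, -0.001, 0.126, 0, 0, 0],
  ],
  force=60,
)

```text
time_s: 23.7
tcp_pos: [0.4557, -0.0745, 0.0523]
tcp_rot: [0.741, 0.672, -0.001, -0.003]
force: [-0.7, -0.2, -0.1]
grip_width: 0.0339
grip_force: 0.0
```

>>> servo_tool(
  commands=[
    [0, 0, 0, 0, 0, 0, 0],
    [0, 0, 0, 0, 0, 0, 0],
    [0, 0, 0, 0, 0, 0, 0],
    [0, 0, 0, 0, 0, 0, 0],
  ],
)

```text
time_s: 24.1
tcp_pos: [0.4574, -0.0754, 0.0562]
tcp_rot: [0.74, 0.672, -0.001, -0.0]
force: [-4.9, -0.7, 5.3]
grip_width: 0.0082
grip_force: 58.8
```

```bash
cat >> h.py <<'E'
def lever(th0,th1,n,side,w=None,start=True):
    """shifts along tool axes for swinging a lever from th0; side +1 left, -1 right; assumes peg at tcp at th0"""
    o=robot.get_obs(); r=R.from_quat(o["tcp_rot"]); a=ST[2]; Rz=R.from_euler("z",a)
    pk=lambda t:np.array([-np.sin(t),-side*np.cos(t),0])*.04
    print("tcp",np.round(o["tcp_pos"],4),loc(o["tcp_pos"]),"F",np.round(o["force"],1),"w",round(o["grip_width"],4))
    for t in np.linspace(th0,th1,n+1)[1:]: print(round(t,2),np.round(r.inv().apply(Rz.apply(pk(t)-pk(th0))),4).tolist())
E
python3 - <<'E'
from h import *
lever(1.73,-.03,12,1)
E
```

```text
tcp [ 0.4574 -0.0754  0.0562] [-56. -21.] F [-4.9 -0.7  5.3] w 0.0082
1.58 [-0.0058, -0.0005, 0.0]
1.44 [-0.0117, -0.0001, 0.0]
1.29 [-0.0174, 0.0011, 0.0]
1.14 [-0.0229, 0.0031, 0.0]
1.0 [-0.0281, 0.0059, 0.0]
0.85 [-0.0327, 0.0095, 0.0]
0.7 [-0.0368, 0.0137, -0.0]
0.56 [-0.0403, 0.0184, -0.0]
0.41 [-0.043, 0.0236, -0.0]
0.26 [-0.0449, 0.0291, -0.0]
0.12 [-0.046, 0.0349, -0.0]
-0.03 [-0.0463, 0.0407, -0.0]
```

>>> servo_tool(
  commands=[
    [0, -0.006, -0.0005, 0, 0, 0, 0],
    [0, -0.0117, 0, 0, 0, 0, 0],
    [0, -0.0174, 0.001, 0, 0, 0, 0],
    [0, -0.023, 0.003, 0, 0, 0, 0],
    [0, -0.028, 0.006, 0, 0, 0, 0],
  ],
)

```text
time_s: 24.6
tcp_pos: [0.4578, -0.102, 0.056]
tcp_rot: [0.74, 0.673, -0.002, -0.004]
force: [-11.9, -6.2, 11.1]
grip_width: 0.0081
grip_force: 59.7
```

>>> servo_tool(
  commands=[
    [0, -0.0046, 0.0036, 0, 0, 0, 0],
    [0, -0.0087, 0.0078, 0, 0, 0, 0],
    [0, -0.0122, 0.0125, 0, 0, 0, 0],
    [0, -0.015, 0.0177, 0, 0, 0, 0],
    [0, -0.0168, 0.0232, 0, 0, 0, 0],
  ],
)

```text
time_s: 25.1
tcp_pos: [0.4757, -0.1265, 0.0561]
tcp_rot: [0.738, 0.675, -0.009, -0.003]
force: [-25.1, -23.6, 24.6]
grip_width: 0.0079
grip_force: 62.1
```

>>> servo_tool(
  commands=[
    [0, -0.001, 0.004, 0, 0, 0, 0],
    [0, -0.0012, 0.008, 0, 0, 0, 0],
    [0, -0.0012, 0.012, 0, 0, 0, 0],
    [0, -0.0012, 0.0125, 0, 0, 0, 0],
    [0, -0.0012, 0.0125, 0, 0, 0, 0],
  ],
)

```text
time_s: 25.6
tcp_pos: [0.4918, -0.1313, 0.0561]
tcp_rot: [0.739, 0.674, -0.007, 0.002]
force: [-13.9, -18.7, 4.2]
grip_width: 0.0075
grip_force: 59.7
```

```bash
python3 - <<'E'
from h import *
o=robot.get_obs(); print(loc(o["tcp_pos"]),o["force"],o["grip_width"])
E
```

```text
[-16.4 -73.4] [-13.885988   -18.69598731   4.24078982] 0.007478236795580075
```

>>> servo_tool(
  commands=[
    [0.35, 0, 0, 0, 0, 0, 0],
    [0.35, 0, 0, 0, 0, 0, 0],
    [0.35, 0, 0, 0, 0, 0, 0],
    [0.35, 0, 0, 0, 0, 0, 0],
  ],
)

```text
time_s: 26.0
tcp_pos: [0.4959, -0.1249, 0.0557]
tcp_rot: [0.74, 0.673, 0.001, 0.001]
force: [0.3, -0.5, -0.3]
grip_width: 0.0301
grip_force: 0.0
```

```bash
python3 - <<'E'
from h import *
o=robot.get_obs(); print(loc(o["tcp_pos"]),o["tcp_pos"],o["force"].round(1),o["grip_width"])
c=snap("wrist","pics/w11.png")
for y,z in ((-67,.085),(-73,.085),(-67,.045),(-73,.045)): print(y,w2pix(c,[*S(-16,y),z],True).round(0))
print(w2pix(c,[*o["tcp_pos"][:2],.085],True).round(0))
E
```

```text
[-13.  -66.6] [ 0.49587039 -0.12489216  0.05573624] [ 0.3 -0.5 -0.3] 0.030075186905499686
-67 [308. 288.]
-73 [308. 299.]
-67 [310. 248.]
-73 [310. 258.]
[315. 288.]
```

>>> servo_tool(
  commands=[
    [0.35, 0, 0, -0.04, 0, 0, 0],
    [0.35, 0, 0, -0.08, 0, 0, 0],
    [0.35, -0.02, 0, -0.125, 0, 0, 0],
    [0.35, -0.025, 0, -0.125, 0, 0, 0],
    [0.35, -0.025, 0, -0.125, 0, 0, 0],
  ],
)

```text
time_s: 26.55
tcp_pos: [0.4939, -0.1508, 0.182]
tcp_rot: [0.74, 0.672, 0.001, 0.002]
force: [-0.3, -0.3, -0.9]
grip_width: 0.03
grip_force: 0.0
```

>>> servo_tool(
  commands=[
    [0.35, 0, 0, 0, 0, 0, 0],
    [0.35, 0, 0, 0, 0, 0, 0],
  ],
)

```text
time_s: 26.75
tcp_pos: [0.4911, -0.1488, 0.1778]
tcp_rot: [0.74, 0.673, -0.001, -0.002]
force: [0.3, 1.1, -1.3]
grip_width: 0.03
grip_force: 0.0
```

```bash
python3 - <<'E'
from h import *
c=snap("wrist","pics/w12.png")
for y,z in ((-67,.085),(-67,.045)): print(y,w2pix(c,[*S(-16,y),z],True).round(0))
print("nR",w2pix(c,[*S(-54.8,-136.3),.085],True).round(0),"wR",w2pix(c,[*S(-54.8,10.8),.085],True).round(0))
g=cv2.cvtColor(c["image"],cv2.COLOR_RGB2GRAY); h=cv2.cvtColor(c["image"],cv2.COLOR_RGB2HSV)
p=w2pix(c,[*S(-16,-67),.085],True).astype(int)
def show(g,p,n=24,st=2):
    for v in range(p[1]-n,p[1]+n+1,st): print(v,"".join(" .:-=+*#%@"[min(9,g[v,u]//26)] for u in range(p[0]-n-20,p[0]+n+21)))
show(g,p)
E
```

```text
-67 [315. 173.]
-67 [316. 163.]
nR [270. 252.] wR [264.  73.]
148 ****************************************%%@@%%%@@%%@%%@%@@@@@@@@@@%%%%%%%*+++++++++++++++
150 ****************************************%%@@%@%@%%%%%%%%@%%@@@@@@@@%%%%%%*+++++=-:-------
152 ****************************************%%@@%%@%@@@@@@%%#%%@@@@@@@%%%%%%%*+++++=-::::::::
154 ****************************************%%@%%%%@@@%%%%#*+%@@@@@@@@%%%%%%%*+++++=-::::::::
156 ****************************************%%@%%%%@%%******+%@@@@@@@@%%%%%%%*+++++--::::::::
158 ****************************************%%%%%#%%%%******+%@@@@@@@@%%%%%%%*+++++--::::::::
160 ****************************************%#+=====+#******+%@@@@@@@@%%%%%%%*+++++--::::::::
162 ****************************************+=====-===+*****+%@@@@@@@@%%%%%%#*+++++==========
164 ***************************************+===========******%@@@@@@@@%%%%%%#*++++++++++++++=
166 ***************************************+===========******%@@@@@@@@%%%%%%%*+++++++++++++==
168 ***************************************++*##%###*==+*****%@@@@@@@@%%%%%%%*+++++++++++++==
170 
[... 611 characters left out ...]
*********#%@@@@@@@@%%%%%%*++++++++++++++++
184 *******************************************************+#%@@@@@@@@%%%%%%+++++++*%@@@@@@@@
186 ********************************************************#%@@@@@@@%%%%%%%*++++++%@@@@@@@@@
188 *******************************************************+%%@@@@@@@%%%%%%%*++++++%@@@@@@@@@
190 *******************************************************+%%@@@@@@@%%%%%%#+++++++%@@@@@@@@@
192 *******************************************************+%%@@@@@@@%%%%%%#+++++++%@@@@@@@@@
194 *******************************************************+%%@@@@@@%%%%%%%#+++++++*#%%%%%%%%
196 *******************************************************+%%@@@@@@%%%%%%%#+++++++++++++++++
```

```bash
python3 - <<'E'
from h import *
c=load("pics/w12.npz")
for p in ((315.5,173),): w=pix2w(c,p,.085,True); print("peg",loc(w))
for v in (150,170,190): print("panel edge",loc(pix2w(c,(327.5,v),.048,True)))
rows([(*S(-55.5,-136.3),.14,1.476),(*S(-55.5,-136.3),.056,1.476)])
E
```

```text
peg [-16.  -67.2]
panel edge [ -5.6 -54.4]
panel edge [ -5.5 -72.6]
panel edge [ -5.4 -91.3]
t 26.8 tcp [0.4912, -0.1489, 0.1779] yaw 1.475 q6 -0.34 F [-0.7, -0.1, -0.2] w 0.0299
[-0.0455, -0.04, 0.038] [-0.0012, -0.0005, -0.0002] q6-> -0.31
[-0.0456, -0.0396, 0.122] [-0.0012, -0.0005, -0.0002] q6-> -0.31
```

>>> servo_tool(
  commands=[
    [0.4, -0.03, -0.025, 0, 0, 0, 0],
    [0.4, -0.0455, -0.04, 0.04, 0, 0, 0],
    [0.4, -0.0455, -0.04, 0.08, 0, 0, 0],
    [0.4, -0.0455, -0.04, 0.11, 0, 0, 0],
    [0.4, -0.0455, -0.04, 0.122, 0, 0, 0],
  ],
  force=40,
)

```text
time_s: 27.3
tcp_pos: [0.4447, -0.1891, 0.0536]
tcp_rot: [0.74, 0.672, -0.001, -0.004]
force: [-0.9, 0.5, 0.2]
grip_width: 0.034
grip_force: 0.0
```

>>> servo_tool(
  commands=[
    [0.4, 0, 0, 0, 0, 0, 0],
    [0, 0, 0, 0, 0, 0, 0],
    [0, 0, 0, 0, 0, 0, 0],
    [0, 0, 0, 0, 0, 0, 0],
    [0, 0, 0, 0, 0, 0, 0],
  ],
)

```text
time_s: 27.8
tcp_pos: [0.4463, -0.1914, 0.0593]
tcp_rot: [0.74, 0.673, -0.002, -0.002]
force: [-8.6, -0.1, 4.2]
grip_width: 0.0087
grip_force: 39.0
```

```bash
python3 - <<'E'
from h import *
lever(1.73,-.03,12,-1)
E
```

```text
tcp [ 0.4463 -0.1914  0.0593] [ -56.  -137.6] F [-8.6 -0.1  4.2] w 0.0087
1.58 [0.0058, -0.0005, -0.0]
1.44 [0.0117, -0.0001, -0.0]
1.29 [0.0174, 0.0011, -0.0]
1.14 [0.0229, 0.0031, -0.0]
1.0 [0.0281, 0.0059, -0.0]
0.85 [0.0327, 0.0095, -0.0001]
0.7 [0.0368, 0.0137, -0.0001]
0.56 [0.0403, 0.0184, -0.0001]
0.41 [0.043, 0.0236, -0.0002]
0.26 [0.0449, 0.0291, -0.0002]
0.12 [0.046, 0.0349, -0.0002]
-0.03 [0.0463, 0.0407, -0.0002]
```

>>> servo_tool(
  commands=[
    [0, 0.006, -0.001, 0, 0, 0, 0],
    [0, 0.0117, -0.001, 0, 0, 0, 0],
    [0, 0.0174, 0, 0, 0, 0, 0],
    [0, 0.023, 0.002, 0, 0, 0, 0],
    [0, 0.028, 0.005, 0, 0, 0, 0],
  ],
)

```text
time_s: 28.3
tcp_pos: [0.4528, -0.164, 0.0593]
tcp_rot: [0.74, 0.673, -0.003, -0.003]
force: [-13.8, -2.7, 9.4]
grip_width: 0.0085
grip_force: 40.0
```

>>> servo_tool(
  commands=[
    [0, 0.0046, 0.0036, 0, 0, 0, 0],
    [0, 0.0087, 0.0078, 0, 0, 0, 0],
    [0, 0.0122, 0.0125, 0, 0, 0, 0],
    [0, 0.015, 0.0177, 0, 0, 0, 0],
    [0, 0.0168, 0.0232, 0, 0, 0, 0],
  ],
)

```text
time_s: 28.8
tcp_pos: [0.475, -0.144, 0.0591]
tcp_rot: [0.741, 0.672, -0.002, -0.01]
force: [-16.8, 18.8, 22.2]
grip_width: 0.0085
grip_force: 41.9
```

>>> servo_tool(
  commands=[
    [0, 0.001, 0.004, 0, 0, 0, 0],
    [0, 0.0012, 0.008, 0, 0, 0, 0],
    [0, 0.0012, 0.012, 0, 0, 0, 0],
    [0, 0.0012, 0.013, 0, 0, 0, 0],
    [0, 0.0012, 0.013, 0, 0, 0, 0],
  ],
)

```text
time_s: 29.3
tcp_pos: [0.4884, -0.1424, 0.0588]
tcp_rot: [0.741, 0.671, -0.0, -0.01]
force: [-13.4, 17.8, 16.5]
grip_width: 0.0086
grip_force: 41.6
```

```bash
python3 - <<'E'
from h import *
o=robot.get_obs(); print(loc(o["tcp_pos"]),o["force"],o["grip_width"])
E
```

```text
[-18.8 -84.7] [-13.42890891  17.75623465  16.51937926] 0.008646460217627272
```

>>> servo_tool(
  commands=[
    [0, 0, 0.003, 0, 0, 0, 0],
    [0, 0, 0.005, 0, 0, 0, 0],
    [0, 0, 0.005, 0, 0, 0, 0],
  ],
)

```text
time_s: 29.6
tcp_pos: [0.4909, -0.1421, 0.0587]
tcp_rot: [0.741, 0.672, -0.002, -0.013]
force: [-18.8, 19.7, 22.7]
grip_width: 0.0083
grip_force: 42.7
```

```bash
python3 - <<'E'
from h import *
o=robot.get_obs(); print(loc(o["tcp_pos"]),o["force"],o["grip_width"])
E
```

```text
[-16.3 -84.2] [-18.84282819  19.72356694  22.70345241] 0.008326268682447886
```

>>> servo_tool(
  commands=[
    [0, 0, 0.002, 0, 0, 0, 0],
    [0, 0, 0.002, 0, 0, 0, 0],
    [0.35, 0, 0, 0, 0, 0, 0],
    [0.35, 0, 0, 0, 0, 0, 0],
    [0.35, 0, -0.004, 0, 0, 0, 0],
  ],
)

```text
time_s: 30.1
tcp_pos: [0.4969, -0.1505, 0.06]
tcp_rot: [0.74, 0.673, 0.001, 0.002]
force: [-0.0, -0.6, -0.1]
grip_width: 0.0297
grip_force: 0.0
```

>>> servo_tool(
  commands=[
    [0.35, 0, -0.004, -0.04, 0, 0, 0],
    [0.35, 0, -0.004, -0.08, 0, 0, 0],
    [0.35, -0.02, 0, -0.123, 0, 0, 0],
    [0.35, -0.022, 0, -0.123, 0, 0, 0],
    [0.35, -0.022, 0, -0.123, 0, 0, 0],
  ],
)

```text
time_s: 30.6
tcp_pos: [0.4946, -0.1733, 0.1839]
tcp_rot: [0.741, 0.672, 0.001, 0.003]
force: [0.8, 0.4, -0.1]
grip_width: 0.0302
grip_force: 0.0
```

>>> servo_tool(
  commands=[
    [0.35, 0, 0, 0, 0, 0, 0],
    [0.35, 0, 0, 0, 0, 0, 0],
  ],
)

```text
time_s: 30.8
tcp_pos: [0.4914, -0.1708, 0.1792]
tcp_rot: [0.74, 0.672, -0.001, -0.002]
force: [0.8, -0.1, 0.2]
grip_width: 0.0301
grip_force: 0.0
```

```bash
cat >> h.py <<'E'
def show(c,p,n=24,m=44,st=2):
    g=cv2.cvtColor(c["image"],cv2.COLOR_RGB2GRAY); p=np.asarray(p).astype(int); print("u0",p[0]-m)
    for v in range(p[1]-n,p[1]+n+1,st): print(v,"".join(" .:-=+*#%@"[min(9,g[v,u]//26)] for u in range(p[0]-m,p[0]+m+1)))
E
python3 - <<'E'
from h import *
c=snap("wrist","pics/w13.png")
for n,x,y in (("nL",-16,-67.2),("nR",-16,-90),("wR",-54.8,10.8),("wL",-55,143)): print(n,w2pix(c,[*S(x,y),.085],True).round(0))
show(c,w2pix(c,[*S(-16,-78),.085],True),34,44)
E
```

```text
nL [312. 145.]
nR [312. 174.]
wR [261.  46.]
wL [265. -93.]
u0 268
124 *************************************#%@@%@@@@@@@@@@@@@%*#@@@@@@@@@%%%%%%%*++++++++++++++
126 *************************************%%@@%@@@@%@@@@@@@%#*#@@@@@@@@@%%%%%%#*++++++++++++++
128 *************************************%%@@%%@@@@@@@@@@%#**#@@@@@@@@%%%%%%%#*+++++=:-------
130 *************************************%@@@%%%@@@@@@%%#****#@@@@@@@@%%%%%%%#*+++++=-::::::-
132 *************************************%%@@%%@@%%**********#@@@@@@@@%%%%%%%#*+++++--:-:---:
134 *************************************%%%%*#%%%%**********#@@@@@@@@%%%%%%%#*++++==::::::::
136 *************************************+=======+#+*********#@@@@@@@@%%%%%%%#*+++++=::::-::-
138 ************************************====++=====+**********@@@@@@@@@%%%%%%#*+++++=::--::--
140 *************************************#%%%%%#+==+**********@@@@@@@@@%%%%%%#++++++=--------
142 ***********************************%%%%%%%%%%#=***********@@@@@@@@@%%%%%%#*++++++++++++++
144 **********************************#%%%%%%%%%%#************@@@@@@@@@%%%%%%%*++++++++++++++
[... 1556 characters left out ...]
%@@@@@@@@@@@@@@@@@@%%%%#*+================
180 ****************************************#%@@@@@@@@@@@@@@@@@@@@@@@@%%%%*=---:-:::::--:::::
182 ****************************************#%@@%%@@@@@@@@@%%#@@@@@@@@%##%+---:--:--:-----:::
184 ****************************************#%@@@%%@@@@%%*+--+@@@@@@@@#:::::----------::-----
186 ****************************************#%@@@%%@@%#-::::-*@@@@@@@%#---::---:-----:--:-:--
188 **************************************==*%@@@%%@@%#------+##%%%##*=---:---------:::-::::-
190 ******************************++==-:::::+%@@@%%@@%#=-==+*****+=-------------:---::::----:
192 ***********************+++=--::::::-----+%@@%%%@@%#*******************+==================
```

```bash
python3 - <<'E'
from h import *
c=load("pics/w13.npz")
for p in ((307.5,145),(312.8,173.5)): print(loc(pix2w(c,p,.085,True)))
for v in (130,170): print(loc(pix2w(c,(325,v),.048,True)))
rows([(*S(-20,-67.2),.14,1.476),(*S(-20,-67.2),.056,1.476)])
E
```

```text
[-19.6 -67.2]
[-15.6 -89.8]
[ -5.4 -58.6]
[ -5.2 -94.8]
t 30.9 tcp [0.4914, -0.1707, 0.1791] yaw 1.475 q6 -0.37 F [-0.3, -0.2, -0.3] w 0.0299
[0.0454, -0.0069, 0.0392] [-0.0011, -0.0004, -0.0003] q6-> -0.16
[0.0453, -0.0066, 0.1232] [-0.0011, -0.0004, -0.0003] q6-> -0.16
```

```bash
python3 - <<'E'
from h import *
rows([(*S(-48,-62),.14,1.476),(*S(-48,-62),.057,1.476)])
E
```

```text
t 30.9 tcp [0.4914, -0.1707, 0.1791] yaw 1.475 q6 -0.37 F [-0.3, -0.2, -0.3] w 0.0299
[0.0506, -0.0349, 0.0393] [-0.0011, -0.0004, -0.0003] q6-> -0.15
[0.0505, -0.0346, 0.1223] [-0.0011, -0.0004, -0.0003] q6-> -0.15
```

>>> servo_tool(
  commands=[
    [0, 0.025, -0.02, 0, 0, 0, 0],
    [0, 0.05, -0.035, 0, 0, 0, 0],
    [0, 0.05, -0.035, 0.04, 0, 0, 0],
    [0, 0.05, -0.035, 0.08, 0, 0, 0],
    [0, 0.05, -0.035, 0.12, 0, 0, 0],
  ],
)

```text
time_s: 31.35
tcp_pos: [0.4621, -0.1176, 0.0593]
tcp_rot: [0.74, 0.673, 0.0, -0.0]
force: [0.6, 0.2, -0.1]
grip_width: -0.0002
grip_force: 0.0
```

>>> servo_tool(
  commands=[
    [0, 0, 0, 0, 0, 0, 0],
    [0, 0, 0.004, 0, 0, 0, 0],
    [0, 0, 0.008, 0, 0, 0, 0],
    [0, 0, 0.008, 0, 0, 0, 0],
  ],
)

```text
time_s: 31.75
tcp_pos: [0.4719, -0.1198, 0.0628]
tcp_rot: [0.74, 0.672, 0.0, 0.001]
force: [-1.6, 0.0, -1.4]
grip_width: -0.0
grip_force: 0.7
```

```bash
python3 - <<'E'
from h import *
o=robot.get_obs(); print(loc(o["tcp_pos"]),o["tcp_pos"],o["force"].round(1),o["grip_width"])
E
```

```text
[-37.3 -63.8] [ 0.47194908 -0.11979045  0.06282072] [-1.6  0.  -1.4] -4.980216144014597e-05
```

>>> servo_tool(
  commands=[
    [0, 0, 0.002, 0.003, 0, 0, 0],
    [0, 0, 0.004, 0.004, 0, 0, 0],
    [0, 0, 0.004, 0.004, 0, 0, 0],
  ],
)

```text
time_s: 32.05
tcp_pos: [0.4741, -0.1198, 0.0579]
tcp_rot: [0.74, 0.672, -0.001, -0.0]
force: [-5.8, 0.1, 5.0]
grip_width: -0.0004
grip_force: 3.0
```

>>> servo_tool(
  commands=[
    [0, 0, 0.002, 0, 0, 0, 0],
    [0, 0, 0.002, 0, 0, 0, 0],
    [0, 0, 0.002, 0, 0, 0, 0],
  ],
)

```text
time_s: 32.35
tcp_pos: [0.4743, -0.1198, 0.0578]
tcp_rot: [0.74, 0.673, -0.002, -0.002]
force: [-11.5, -0.1, 10.2]
grip_width: -0.0002
grip_force: 5.4
```

>>> servo_tool(
  commands=[
    [0, 0, 0.002, 0, 0, 0, 0],
    [0, 0, 0.002, 0, 0, 0, 0],
    [0, 0, 0.002, 0, 0, 0, 0],
  ],
)

```text
time_s: 32.65
tcp_pos: [0.4744, -0.1198, 0.0578]
tcp_rot: [0.74, 0.673, -0.004, -0.004]
force: [-15.9, -0.6, 13.6]
grip_width: -0.0001
grip_force: 7.9
```

>>> servo_tool(
  commands=[
    [0, 0, -0.01, 0, 0, 0, 0],
    [0, 0, -0.02, 0, 0, 0, 0],
    [0, -0.02, -0.02, -0.05, 0, 0, 0],
    [0, -0.045, -0.01, -0.1, 0, 0, 0],
    [0, -0.045, 0.02, -0.12, 0, 0, 0],
  ],
)

```text
time_s: 33.15
tcp_pos: [0.4941, -0.1686, 0.1804]
tcp_rot: [0.741, 0.672, 0.001, 0.002]
force: [1.4, 0.2, -0.1]
grip_width: 0.0
grip_force: 0.0
```

>>> servo_tool(
  commands=[
    [0, 0, 0, 0, 0, 0, 0],
    [0, 0, 0, 0, 0, 0, 0],
    [0, 0, 0, 0, 0, 0, 0],
  ],
)

```text
time_s: 33.45
tcp_pos: [0.4927, -0.1659, 0.1756]
tcp_rot: [0.74, 0.672, -0.0, -0.001]
force: [-0.5, 0.7, -1.1]
grip_width: 0.0001
grip_force: 0.0
```

```bash
python3 - <<'E'
from h import *
c=snap("wrist","pics/w14.png"); print(loc(robot.get_obs()["tcp_pos"]))
for n,x,y in (("nL",-16,-67.2),("nR",-16,-90),("wR",-54.8,10.8),("wL",-55,143)): print(n,w2pix(c,[*S(x,y),.085],True).round(0))
show(c,w2pix(c,[*S(-16,-78),.085],True),34,30)
E
```

```text
[ -12.6 -107.5]
nL [311. 152.]
nR [311. 181.]
wR [259.  51.]
wL [263. -91.]
u0 281
131 *************************#%%@@%%@%%%%@@@@@%%@@@@@@@@@%%%%%%%*
133 **************************%%@@%%@@@@@@@@@@%%%@@@@@@@@%%%%%%%#
135 **************************#%@@%%%@@@@@@%%#*#%@@@@@@@@%%%%%%%*
137 **************************#%@@%%%@@%#******#%@@@@@@@@%%%%%%%*
139 **************************#%@@%%%@@%#******#%@@@@@@@@%%%%%%%*
141 **************************#%*+===+*#*******#%@@@@@@@%%%%%%%#*
143 **************************+=========+******#@@@@@@@@%%%%%%%#*
145 *************************+===========+*****#%@@@@@@@%%%%%%%%*
147 *************************++##%%%%#+==+*****#%@@@@@@@@%%%%%%%*
149 *************************#%%%%%%%%%#++*****#%@@@@@@@@%%%%%%%*
151 ************************#%%%%%%%%%%%#******#%@@@@@@@@%%%%%%%*
153 ************************#%%%%%%%%%%%#******#%@@@@@@@@%%%%%%%*
155 *************************#%%%%%%%%%#*******#@@@@@@@@%%%%%%%#*
157 **************************##%%%%%#*********#@@@@@@@@%%%%%%%#*
159 *******************************************#@@@@@@@@%%%%%%%%*
161 ***********************
[... 592 characters left out ...]
***##%%%%%%%%%%#%%%#++#@@@@@@@@%%%%%%%#+
181 ************************#%%%%%%%%%%%%%%%%%##@@@@@@@@%%%%%%%#+
183 *************************#%%%%%%%%%%%@@@@@@%@@@@@@@@%%%%%%%%%
185 **************************#%%%%%%%%%@@@@@@@@@@@@@@@@%%%%#=-:-
187 **************************#%@@%%@@@@@@@@@@%%@@@@@@@@%%%#*-:--
189 **************************#%@@%%@@@@@@@@@#=*@@@@@@@@*-::::---
191 **************************#%@@%%%@@%%**=---*@@@@@@@@*-::::---
193 *************************+#@@@%%%@@%*=-----*%@@@@%@%*---::-:-
195 ******************+==--:::*%@@%%%@@%*=---==+****+===--:-:::--
197 ***********+++=--::::::::-*%@@%%%@@%#++**********+++++++=---:
199 *******=-::::::::---------*%@@%%%%@%*+***********************
```

```bash
python3 - <<'E'
from h import *
rows([(*S(-55.5,10.5),.1756,1.476),(*S(-55.5,10.5),.057,1.476)])
E
```

```text
t 33.5 tcp [0.4923, -0.1656, 0.175] yaw 1.475 q6 -0.36 F [0.0, 0.5, 0.2] w -0.0004
[0.118, -0.043, -0.0002] [-0.0011, -0.0005, -0.0003] q6-> -0.0
[0.1178, -0.0426, 0.1184] [-0.0011, -0.0005, -0.0003] q6-> -0.0
```

>>> servo_tool(
  commands=[
    [0.4, 0.045, -0.015, 0, 0, 0, 0],
    [0.4, 0.09, -0.03, 0, 0, 0, 0],
    [0.4, 0.118, -0.043, 0, 0, 0, 0],
    [0.4, 0.118, -0.043, 0, 0, 0, 0],
    [0.4, 0.118, -0.043, 0.04, 0, 0, 0],
  ],
  force=40,
)

```text
time_s: 34.0
tcp_pos: [0.4667, -0.0455, 0.1409]
tcp_rot: [0.739, 0.673, 0.003, 0.005]
force: [1.2, -0.3, 0.8]
grip_width: 0.0338
grip_force: 0.0
```

```bash
python3 - <<'E'
from h import *
rows([(*S(-55.5,10.5),.057,1.476)])
E
```

```text
t 34.0 tcp [0.4667, -0.0455, 0.1409] yaw 1.477 q6 -0.15 F [1.2, -0.3, 0.8] w 0.0338
[0.001, -0.007, 0.0839] [0.0038, 0.0007, 0.0004] q6-> -0.0
```

>>> servo_tool(
  commands=[
    [0.4, 0, -0.003, 0.02, 0, 0, 0],
    [0.4, 0, -0.003, 0.05, 0, 0, 0],
    [0.4, 0, -0.003, 0.078, 0, 0, 0],
    [0.4, 0, -0.003, 0.078, 0, 0, 0],
    [0.4, 0, -0.003, 0.078, 0, 0, 0],
  ],
)

```text
time_s: 34.5
tcp_pos: [0.4585, -0.0449, 0.0582]
tcp_rot: [0.74, 0.672, -0.001, -0.001]
force: [-0.4, -0.0, 0.8]
grip_width: 0.0339
grip_force: 0.0
```

>>> servo_tool(
  commands=[
    [0, 0, 0, 0, 0, 0, 0],
    [0, 0, 0, 0, 0, 0, 0],
    [0, 0, 0, 0, 0, 0, 0],
    [0, 0, 0, 0, 0, 0, 0],
  ],
)

```text
time_s: 34.9
tcp_pos: [0.4602, -0.0453, 0.0607]
tcp_rot: [0.74, 0.672, 0.0, 0.001]
force: [-4.0, -0.5, 5.2]
grip_width: 0.0086
grip_force: 39.1
```

```bash
python3 - <<'E'
from h import *
lever(1.76,-.05,12,-1)
E
```

```text
tcp [ 0.4602 -0.0453  0.0607] [-56.    9.3] F [-4.  -0.5  5.2] w 0.0086
1.61 [0.006, -0.0007, -0.0]
1.46 [0.012, -0.0005, -0.0]
1.31 [0.0179, 0.0007, -0.0]
1.16 [0.0236, 0.0027, -0.0]
1.01 [0.0289, 0.0055, -0.0]
0.86 [0.0338, 0.0091, -0.0]
0.7 [0.038, 0.0134, -0.0]
0.55 [0.0416, 0.0182, -0.0]
0.4 [0.0443, 0.0236, -0.0]
0.25 [0.0463, 0.0293, -0.0]
0.1 [0.0473, 0.0352, -0.0]
-0.05 [0.0475, 0.0413, 0.0]
```

>>> servo_tool(
  commands=[
    [0, 0.006, -0.001, 0, 0, 0, 0],
    [0, 0.012, -0.001, 0, 0, 0, 0],
    [0, 0.018, 0.0007, 0, 0, 0, 0],
    [0, 0.0236, 0.0027, 0, 0, 0, 0],
    [0, 0.029, 0.0055, 0, 0, 0, 0],
  ],
)

```text
time_s: 35.4
tcp_pos: [0.4668, -0.0174, 0.0606]
tcp_rot: [0.74, 0.673, -0.002, -0.0]
force: [-9.1, 1.8, 11.9]
grip_width: 0.0085
grip_force: 40.1
```

>>> servo_tool(
  commands=[
    [0, 0.0048, 0.0036, 0, 0, 0, 0],
    [0, 0.009, 0.008, 0, 0, 0, 0],
    [0, 0.0126, 0.0127, 0, 0, 0, 0],
    [0, 0.0153, 0.018, 0, 0, 0, 0],
    [0, 0.0173, 0.024, 0, 0, 0, 0],
  ],
)

```text
time_s: 35.9
tcp_pos: [0.4894, 0.0024, 0.0605]
tcp_rot: [0.741, 0.671, -0.001, -0.007]
force: [-11.9, 16.1, 18.8]
grip_width: 0.0084
grip_force: 40.8
```

>>> servo_tool(
  commands=[
    [0, 0.001, 0.005, 0, 0, 0, 0],
    [0, 0.0012, 0.01, 0, 0, 0, 0],
    [0, 0.0012, 0.0145, 0, 0, 0, 0],
    [0, 0.0012, 0.0145, 0, 0, 0, 0],
  ],
)

```text
time_s: 36.3
tcp_pos: [0.5048, 0.004, 0.0602]
tcp_rot: [0.741, 0.671, 0.001, -0.007]
force: [-10.4, 16.5, 15.7]
grip_width: 0.0085
grip_force: 40.9
```

```bash
python3 - <<'E'
from h import *
o=robot.get_obs(); print(loc(o["tcp_pos"]),o["force"].round(1),o["grip_width"])
E
```

```text
[-16.3  62.6] [-10.4  16.5  15.7] 0.008483040656799544
```

>>> servo_tool(
  commands=[
    [0, 0, 0.002, 0, 0, 0, 0],
    [0, 0, 0.002, 0, 0, 0, 0],
    [0.35, 0, 0, 0, 0, 0, 0],
    [0.35, 0, -0.003, 0, 0, 0, 0],
    [0.35, 0, -0.003, -0.03, 0, 0, 0],
  ],
)

```text
time_s: 36.8
tcp_pos: [0.5013, -0.0012, 0.0859]
tcp_rot: [0.74, 0.672, -0.003, -0.003]
force: [-0.6, -0.8, -0.0]
grip_width: 0.0302
grip_force: 0.0
```

>>> servo_tool(
  commands=[
    [0.35, 0, 0, -0.05, 0, 0, 0],
    [0.35, 0.02, 0, -0.09, 0, 0, 0],
    [0.35, 0.04, -0.01, -0.09, 0, 0, 0],
    [0.35, 0.04, -0.01, -0.09, 0, 0, 0],
    [0.35, 0.04, -0.01, -0.09, 0, 0, 0],
  ],
)

```text
time_s: 37.3
tcp_pos: [0.4988, 0.0389, 0.1789]
tcp_rot: [0.74, 0.673, -0.0, 0.0]
force: [0.2, -1.0, -1.0]
grip_width: 0.03
grip_force: 0.0
```

```bash
python3 - <<'E'
from h import *
c=snap("wrist","pics/w15.png")
w=w2pix(c,[*S(-55,143),.085],True); print(w)
show(c,w,26,40)
rows([(*S(-55.5,143),.1756,1.476),(*S(-55.5,143),.057,1.476)])
E
```

```text
[277.37744064 144.11073615]
u0 237
118 %%%%%%%%%%%%%%%%%%%%%%%%%%%%%%%%%%%%%%%%%%%%%%%%%%%%%%%%%%%%%%%%%%%%%%%%%%%%%%%%%
120 %%%%%%%%%%%%%%%%%%%%%%%%%%%%%%%%%%%%%%%%%%%%%%%%%%%%%%%%%%%%%%%%%%%%%%%%%%%%%%%%%
122 %%%%%%%%%%%%%%%%%%%%%%%%%%%%%%%%%%%%%%%%%%%%%%%%%%%%%%%%%%%%%%%%%%%%%%%%%%%%%%%%%
124 %%%%%%%%%%%%%%%%%%%%%%%%%%%%%%%%%%%%%%%%%%%%%%%%%%%%%%%%%%%%%%%%%%%%%%%%%%%%%%%%%
126 %%%%%%%%%%%########************+++++++++++++++++++++++++++++++++++++++*++++++++*+
128 *****#####*#######**###*#***#**##*#**********************************************
130 #**#***************************#***********++++*********+++++++++++++++++++++++++
132 ******#**#*******#******#**************##+======+#%%%%%%%%%%%%%%%%%%%%%%%%%%%%%%%
134 ***********************#**#**********+============%%%@%@%@@@@@@@@@@@@@@@@@@@@@@@@
136 *#*#******************************##%%%%%##*======#%%%%%%@@@@@@@%%%%%%%%%%%%%%%%%
138 #******#*************************##%%%%%%%%%#+====%@@@@@@@@%%@@@%%@@@@%@@@@@@@@@@
140 **#****************#*************#%%%%%%%%%%%*==+%%%%%%@@@@@@@@@%%@%%%%%%%%%%%%%%
142 **#**#*************#*********
[... 764 characters left out ...]
**************************************************************
162 *************************************#*******************************************
164 *********************************************************************************
166 *********************************************************************************
168 ********#************************************************************************
170 *********************************************************************************
t 37.4 tcp [0.4985, 0.0387, 0.1783] yaw 1.475 q6 0.03 F [-0.3, 0.2, 0.0] w 0.0297
[0.0465, -0.0297, 0.0027] [-0.0002, 0.0002, -0.0004] q6-> 0.28
[0.0466, -0.0296, 0.1213] [-0.0002, 0.0002, -0.0004] q6-> 0.28
```

>>> servo_tool(
  commands=[
    [0.4, 0.03, -0.02, 0, 0, 0, 0],
    [0.4, 0.0485, -0.03, 0.03, 0, 0, 0],
    [0.4, 0.0485, -0.03, 0.07, 0, 0, 0],
    [0.4, 0.0485, -0.03, 0.11, 0, 0, 0],
    [0.4, 0.0485, -0.03, 0.121, 0, 0, 0],
  ],
)

```text
time_s: 37.85
tcp_pos: [0.4686, 0.0895, 0.0526]
tcp_rot: [0.74, 0.672, -0.004, -0.003]
force: [-0.8, 0.1, -0.9]
grip_width: 0.0341
grip_force: 0.0
```

>>> servo_tool(
  commands=[
    [0.4, 0, 0, 0, 0, 0, 0],
    [0, 0, 0, 0, 0, 0, 0],
    [0, 0, 0, 0, 0, 0, 0],
    [0, 0, 0, 0, 0, 0, 0],
    [0, 0, 0, 0, 0, 0, 0],
  ],
)

```text
time_s: 38.35
tcp_pos: [0.4726, 0.0904, 0.0596]
tcp_rot: [0.74, 0.672, -0.001, -0.001]
force: [-6.3, 0.4, 3.2]
grip_width: 0.0087
grip_force: 39.0
```

```bash
python3 - <<'E'
from h import *
lever(1.59,-.06,11,1)
E
```

```text
tcp [0.4726 0.0904 0.0596] [-56.5 145.5] F [-6.3  0.4  3.2] w 0.0087
1.44 [-0.006, 0.0003, 0.0]
1.29 [-0.0119, 0.0016, -0.0]
1.14 [-0.0175, 0.0037, -0.0]
0.99 [-0.0227, 0.0066, -0.0]
0.84 [-0.0275, 0.0102, -0.0]
0.69 [-0.0316, 0.0146, -0.0]
0.54 [-0.0351, 0.0195, -0.0]
0.39 [-0.0377, 0.0248, -0.0001]
0.24 [-0.0396, 0.0305, -0.0001]
0.09 [-0.0406, 0.0364, -0.0001]
-0.06 [-0.0406, 0.0424, -0.0001]
```

>>> servo_tool(
  commands=[
    [0, -0.006, 0, 0, 0, 0, 0],
    [0, -0.012, 0.001, 0, 0, 0, 0],
    [0, -0.0175, 0.003, 0, 0, 0, 0],
    [0, -0.023, 0.006, 0, 0, 0, 0],
    [0, -0.0275, 0.01, 0, 0, 0, 0],
  ],
)

```text
time_s: 38.85
tcp_pos: [0.4775, 0.0626, 0.0595]
tcp_rot: [0.74, 0.673, -0.003, -0.003]
force: [-12.4, 2.2, 10.3]
grip_width: 0.0083
grip_force: 40.1
```

>>> servo_tool(
  commands=[
    [0, -0.004, 0.0044, 0, 0, 0, 0],
    [0, -0.0076, 0.0093, 0, 0, 0, 0],
    [0, -0.0102, 0.0146, 0, 0, 0, 0],
    [0, -0.012, 0.02, 0, 0, 0, 0],
    [0, -0.013, 0.026, 0, 0, 0, 0],
  ],
)

```text
time_s: 39.35
tcp_pos: [0.5011, 0.0426, 0.0594]
tcp_rot: [0.739, 0.674, -0.007, -0.001]
force: [-15.2, -12.8, 10.4]
grip_width: 0.0087
grip_force: 40.6
```

>>> servo_tool(
  commands=[
    [0, 0, 0.004, 0, 0, 0, 0],
    [0, 0, 0.007, 0, 0, 0, 0],
    [0, 0, 0.008, 0, 0, 0, 0],
    [0, 0, 0.008, 0, 0, 0, 0],
  ],
)

```text
time_s: 39.75
tcp_pos: [0.5085, 0.0416, 0.0592]
tcp_rot: [0.739, 0.674, -0.008, -0.001]
force: [-15.4, -13.6, 10.8]
grip_width: 0.0083
grip_force: 40.9
```

```bash
python3 - <<'E'
from h import *
o=robot.get_obs(); print(loc(o["tcp_pos"]),o["force"].round(1),o["grip_width"])
E
```

```text
[-16.2 100.3] [-15.4 -13.6  10.8] 0.008338064544466018
```

Next I'll press a little further, release, and view both wide pegs numerically.

>>> servo_tool(
  commands=[
    [0, 0, 0.002, 0, 0, 0, 0],
    [0, 0, 0.002, 0, 0, 0, 0],
    [0.35, 0, 0, 0, 0, 0, 0],
    [0.35, 0, -0.004, 0, 0, 0, 0],
    [0.35, 0, -0.004, -0.03, 0, 0, 0],
  ],
)

```text
time_s: 40.25
tcp_pos: [0.5068, 0.0465, 0.0862]
tcp_rot: [0.74, 0.672, -0.002, -0.002]
force: [0.5, -0.3, 0.2]
grip_width: 0.0295
grip_force: 0.0
```

>>> servo_tool(
  commands=[
    [0.35, 0, 0, -0.05, 0, 0, 0],
    [0.35, -0.03, 0, -0.09, 0, 0, 0],
    [0.35, -0.06, 0, -0.09, 0, 0, 0],
    [0.35, -0.075, 0, -0.09, 0, 0, 0],
    [0.35, -0.075, 0, -0.09, 0, 0, 0],
  ],
)

```text
time_s: 40.75
tcp_pos: [0.5025, -0.0295, 0.1785]
tcp_rot: [0.741, 0.671, 0.0, 0.0]
force: [-1.3, 1.0, 0.2]
grip_width: 0.0298
grip_force: 0.0
```

>>> servo_tool(
  commands=[
    [0.35, 0, 0, 0, 0, 0, 0],
    [0.35, 0, 0, 0, 0, 0, 0],
  ],
)

```text
time_s: 40.95
tcp_pos: [0.5016, -0.0273, 0.1768]
tcp_rot: [0.74, 0.673, -0.0, -0.001]
force: [-0.0, 0.2, 0.0]
grip_width: 0.0297
grip_force: 0.0
```

```bash
python3 - <<'E'
from h import *
c=snap("wrist","pics/w16.png"); print(loc(robot.get_obs()["tcp_pos"]))
for y in (104.5,58.5):
    w=w2pix(c,[*S(-16,y),.085],True); print(y,w); show(c,w,16,24)
E
```

```text
[-16.4  31.2]
104.5 [316.58351349 108.76297909]
u0 292
92 ********************%%@@%%%@@@@@@@@@@@#**********
94 ********************%%@@%%%@@@@@@@@@@%#**********
96 ********************%%@@%%%@@@@@@@@@%#***********
98 ********************#%@@%%%@@@@@%%%#*************
100 ********************#%@@%%%%@%#******************
102 ********************#%@%#%%%%%#******************
104 ********************##%%%%%%%*#******************
106 *******************##%%%%%%%%%%******************
108 *******************#%%%%%%%%%%%#*****************
110 *******************#%%%%%%%%%%%#*****************
112 *******************##%%%%%%%%%#******************
114 *********************#%%%%%#%#*******************
116 *************************************************
118 *************************************************
120 *************************************************
122 *************************************************
124 *************************************************
58.5 [316.62429984 168.5573584 ]
u0 292
152 *********************++++++++++******************
154 *******************+#%%%###%%%*******************
156 ********************##======+********************
158 ********************+==========******************
160 ********************+==========+*****************
162 *******************+===+***====+*****************
164 *******************++*%%%%%%%#++*****************
166 ********************#%%%%%%%%%#*+****************
168 *******************#%%%%%%%%%%%#*+++*************
170 *******************#%%%%%%%%%%%%@%%#*************
172 ********************%%%%%%%%%%%@@@@@%#***********
174 ********************%@@@%%%%%@@@@@@@@%***********
176 ********************%@@@@@@@@@@@@@@@%%***********
178 ********************%@@@%@@@@@@@@@@@%#*==-=++++++
180 ********************%@@@%%%@@@%%%#*=-::::::::::::
182 ********************%@@@%%%@@%+-:::::::::::-::-::
184 ******************==#@@@%%@@@%+-::-:-:----:-:::-:
```

All four levers are shut. Last, the lamp goes back.

```bash
python3 - <<'E'
from h import *
rows([(.6225,-.2355,.25,1.373),(.6225,-.2355,.132,1.373)])
E
```

```text
t 41.0 tcp [0.5017, -0.0272, 0.1768] yaw 1.476 q6 -0.1 F [0.0, -0.3, -0.1] w 0.0301
[-0.1958, 0.1398, -0.0737] [-0.0008, -0.0002, 0.0327] q6-> -0.16
[-0.1959, 0.1401, 0.0443] [-0.0008, -0.0002, 0.0327] q6-> -0.16
```

>>> servo_tool(
  commands=[
    [0.6, 0, 0, -0.04, 0, 0, 0.01],
    [0.6, -0.03, 0.02, -0.073, 0, 0, 0.032],
    [0.6, -0.066, 0.047, -0.073, 0, 0, 0.032],
    [0.6, -0.105, 0.075, -0.073, 0, 0, 0.032],
    [0.6, -0.14, 0.1, -0.073, 0, 0, 0.032],
  ],
  force=20,
)

```text
time_s: 41.5
tcp_pos: [0.5898, -0.1779, 0.2508]
tcp_rot: [0.773, 0.635, 0.0, -0.0]
force: [0.1, 1.1, 0.7]
grip_width: 0.0512
grip_force: 0.0
```

>>> servo_tool(
  commands=[
    [0.6, -0.035, 0.025, 0, 0, 0, 0],
    [0.6, -0.055, 0.04, 0, 0, 0, 0],
    [0.6, -0.055, 0.04, 0, 0, 0, 0],
    [0.6, -0.055, 0.04, 0, 0, 0, 0],
    [0.6, -0.055, 0.04, 0.03, 0, 0, 0],
  ],
)

```text
time_s: 42.0
tcp_pos: [0.6201, -0.2389, 0.226]
tcp_rot: [0.773, 0.635, 0.002, 0.004]
force: [1.4, -0.2, -0.1]
grip_width: 0.0512
grip_force: 0.0
```

```bash
python3 - <<'E'
from h import *
c=snap("wrist","pics/w17.png")
w=w2pix(c,[.6225,-.2355,.165],True); print(w)
rows([(.6225,-.2355,.132,1.373)])
show(c,w,24,40)
E
```

```text
[317.08984789 210.59181071]
t 42.0 tcp [0.6156, -0.2365, 0.2166] yaw 1.376 q6 -0.28 F [-1.4, 0.7, -4.7] w 0.051
[0.0021, 0.007, 0.0846] [-0.0014, -0.0006, 0.0009] q6-> -0.16
u0 277
186 ******=::----:----:-::---::::::-::::::::::::::::::::::::::::::::::::::::::::::-=+
188 ******-::-----------:----::::::::::::::::::::::::::::::::::::::::::::::::::::::=+
190 *****+-::-:---:-----:::::-:::-:::::::::::::::::::::::::::::::::::::::::::::::::=+
192 *****=-::-:-::-::-::::-:::::::::::::::::::.::::::::::::::::::::::::::::::::::::-=
194 ****+--::----::--:::::::::::::::::::.::.:::::::::::::::::::::::::::::::::::::::-=
196 *****=-::--::::::::::::::::::::::::::::::::::.:.:::::::::::::::::::::::::::::::=+
198 *****+-:::--::::::::::::::::::::::::::.:::::::::.:::::::::::::::::::::::::::::-=+
200 ******=:::-:-:::::::::::::::::::::::.:::::::.::.::::::::::::::::::::::::::::::-++
202 ******+-::-::::::::::::::::::::::::..:.::::::.::::.::::::::::::::::::::::::::-=++
204 ******+=:::-::::::::::::::::::::::::..::::::::::.::::::::::::::::::::::::::::-=++
206 *******+=::::::::::::::::::::::::::::::::::::::::::.:::
[... 530 characters left out ...]
+*********##
220 *************+++=----::::::::::::::::::::::::::::::::::::::::::--=+***########*#*
222 **************++==---:::::::::::::::::::::::::::::::::::::::--==+**##*####*###*##
224 ******+++++===---:::::::::::-:::::::::::::::::::::::::::--=++****##########*#*###
226 +====---:::::::::---===++++*++==----::::::::::::-----===+*****#########*#**###***
228 :::::::---===+++****###########**+++++++=====++++++*****########*#########*#*####
230 =+++******############################***********###############*#***#***##**####
232 +*#######################################################################*#**###*
234 -*#######################################################*#*####*#*##*#####*#*##*
```

>>> servo_tool(
  commands=[
    [0.6, 0, 0, 0.03, 0, 0, 0],
    [0.6, 0, 0, 0.06, 0, 0, 0],
    [0.6, 0, 0, 0.086, 0, 0, 0],
    [0.6, 0, 0, 0.086, 0, 0, 0],
    [0, 0, 0, 0.086, 0, 0, 0],
  ],
)

```text
time_s: 42.55
tcp_pos: [0.6165, -0.2375, 0.1349]
tcp_rot: [0.773, 0.635, -0.0, -0.001]
force: [1.2, 0.7, 0.3]
grip_width: 0.0378
grip_force: 0.0
```

>>> servo_tool(
  commands=[
    [0, 0, 0, 0, 0, 0, 0],
    [0, 0, 0, 0, 0, 0, 0],
    [0, 0, 0, 0, 0, 0, 0],
    [0, 0, 0, 0, 0, 0, 0],
    [0, 0, 0, 0, 0, 0, 0],
  ],
)

```text
time_s: 43.05
tcp_pos: [0.6188, -0.2393, 0.1379]
tcp_rot: [0.773, 0.634, 0.001, 0.002]
force: [0.7, 2.6, 6.2]
grip_width: 0.0132
grip_force: 21.1
```

```bash
cat >> h.py <<'E'
def lamp(A):
    P=robot.get_obs()["tcp_pos"]; piv=np.array([.6563,-.0688]); s=ST[2]
    d=P[:2]-piv; a0=np.arctan2(-d[1],-d[0])-s; print("lamp angle",a0,"r",np.hypot(*d))
    r=np.hypot(*d)
    rows([(*(piv+r*np.array([-np.cos(s+a),-np.sin(s+a)])),P[2],s+a) for a in A])
E
python3 - <<'E'
from h import *
lamp(np.arange(1.33,-.05,-.135))
E
```

```text
lamp angle 1.4489564372149963 r 0.17459435701420525
t 43.0 tcp [0.6188, -0.2393, 0.1379] yaw 1.374 q6 -0.28 F [0.7, 2.6, 6.2] w 0.0132
[0.0016, -0.0207, -0.0001] [0.0014, -0.0, 0.0443] q6-> -0.04
[0.0065, -0.0437, -0.0002] [0.0014, -0.0001, 0.0872] q6-> 0.1
[0.0144, -0.0659, -0.0003] [0.0014, -0.0002, 0.1302] q6-> 0.24
[0.0252, -0.0869, -0.0004] [0.0014, -0.0003, 0.1732] q6-> 0.39
[0.0387, -0.1061, -0.0005] [0.0013, -0.0004, 0.2161] q6-> 0.54
[0.0547, -0.1234, -0.0005] [0.0013, -0.0005, 0.2591] q6-> 0.7
[0.0729, -0.1384, -0.0006] [0.0013, -0.0006, 0.3021] q6-> 0.87
[0.0929, -0.1508, -0.0007] [0.0013, -0.0007, 0.3451] q6-> 1.04
[0.1144, -0.1604, -0.0007] [0.0012, -0.0008, 0.388] q6-> 1.22
[0.137, -0.167, -0.0007] [0.0012, -0.0009, 0.431] q6-> 1.4
[0.1603, -0.1705, -0.0008] [0.0011, -0.001, 0.474] q6-> 1.59
```

>>> servo_tool(
  commands=[
    [0, 0.0016, -0.021, 0, 0, 0, 0.044],
    [0, 0.0065, -0.0435, 0, 0, 0, 0.087],
    [0, 0.0145, -0.066, 0, 0, 0, 0.13],
    [0, 0.025, -0.087, 0, 0, 0, 0.173],
    [0, 0.039, -0.106, 0, 0, 0, 0.216],
  ],
)

```text
time_s: 43.55
tcp_pos: [0.5218, -0.1811, 0.1378]
tcp_rot: [0.941, 0.338, 0.002, 0.002]
force: [2.3, 1.6, 5.8]
grip_width: 0.0136
grip_force: 21.3
```

```bash
python3 - <<'E'
from h import *
lamp(np.arange(.655,-.05,-.135))
E
```

```text
lamp angle 0.7905466120991073 r 0.1752150940720175
t 43.5 tcp [0.5218, -0.1811, 0.1378] yaw 0.69 q6 0.42 F [2.3, 1.6, 5.8] w 0.0136
[0.0015, -0.0237, -0.0001] [0.0017, -0.0007, 0.0413] q6-> 0.7
[0.0061, -0.0469, -0.0002] [0.0016, -0.0008, 0.0842] q6-> 0.87
[0.0138, -0.0692, -0.0003] [0.0016, -0.0009, 0.1272] q6-> 1.04
[0.0245, -0.0903, -0.0004] [0.0015, -0.001, 0.1702] q6-> 1.22
[0.0378, -0.1098, -0.0005] [0.0014, -0.0011, 0.2132] q6-> 1.4
[0.0537, -0.1273, -0.0006] [0.0014, -0.0012, 0.2561] q6-> 1.59
```

>>> servo_tool(
  commands=[
    [0, 0.0015, -0.023, 0, 0, 0, 0.042],
    [0, 0.006, -0.046, 0, 0, 0, 0.085],
    [0, 0.0138, -0.068, 0, 0, 0, 0.127],
    [0, 0.0245, -0.0895, 0, 0, 0, 0.17],
    [0, 0.038, -0.109, 0, 0, 0, 0.213],
  ],
)

```text
time_s: 44.05
tcp_pos: [0.4818, -0.0727, 0.1378]
tcp_rot: [1.0, 0.01, 0.003, 0.002]
force: [3.5, -2.0, 4.7]
grip_width: 0.0132
grip_force: 21.0
```

```bash
python3 - <<'E'
from h import *
lamp([.05,0,-.02,-.04])
E
```

```text
lamp angle 0.11725842497303623 r 0.1745789666231961
t 44.0 tcp [0.4818, -0.0727, 0.1378] yaw 0.02 q6 1.26 F [3.5, -2.0, 4.7] w 0.0132
[0.0004, -0.0117, -0.0] [0.0009, -0.0018, 0.0208] q6-> 1.49
[0.0012, -0.0204, -0.0001] [0.0009, -0.0018, 0.0367] q6-> 1.56
[0.0016, -0.0239, -0.0001] [0.0009, -0.0018, 0.0431] q6-> 1.59
[0.0021, -0.0273, -0.0001] [0.0009, -0.0018, 0.0494] q6-> 1.61
```

>>> servo_tool(
  commands=[
    [0, 0, -0.01, 0, 0, 0, 0.018],
    [0, 0.001, -0.018, 0, 0, 0, 0.033],
    [0, 0.001, -0.018, 0, 0, 0, 0.033],
  ],
)

```text
time_s: 44.35
tcp_pos: [0.4825, -0.0544, 0.1377]
tcp_rot: [0.999, -0.038, 0.002, 0.001]
force: [0.0, 0.1, 7.6]
grip_width: 0.0129
grip_force: 21.4
```

>>> servo_tool(
  commands=[
    [0, 0, -0.003, 0, 0, 0, 0.003],
    [0, 0, -0.005, 0, 0, 0, 0.003],
    [0, 0, -0.005, 0, 0, 0, 0.003],
  ],
)

```text
time_s: 44.65
tcp_pos: [0.4826, -0.0542, 0.1378]
tcp_rot: [0.999, -0.042, 0.002, 0.006]
force: [-2.1, -12.7, 6.5]
grip_width: 0.0129
grip_force: 21.9
```

```bash
python3 - <<'E'
from h import *
lamp([0])
E
```

```text
lamp angle 0.010948923143612926 r 0.17433409834748198
t 44.6 tcp [0.4826, -0.0542, 0.1378] yaw -0.085 q6 1.41 F [-2.1, -12.7, 6.5] w 0.0129
[0.0, -0.0019, -0.0] [0.0035, -0.0014, 0.0033] q6-> 1.56
```

>>> servo_tool(
  commands=[
    [0.4, 0, 0, 0, 0, 0, 0],
    [0.5, 0, 0, 0, 0, 0, 0],
    [0.5, 0, 0, 0, 0, 0, 0],
    [0.5, 0, 0, -0.04, 0, 0, 0],
    [0.5, 0, 0, -0.08, 0, 0, 0],
  ],
)

```text
time_s: 45.15
tcp_pos: [0.4789, -0.0483, 0.2137]
tcp_rot: [0.999, -0.043, -0.003, -0.001]
force: [-0.1, -0.9, 0.1]
grip_width: 0.0426
grip_force: 0.0
```

>>> servo_tool(
  commands=[
    [0.5, 0, 0, -0.05, 0, 0, 0],
    [0.5, 0, 0, -0.1, 0, 0, 0],
    [0.5, 0, 0, -0.15, 0, 0, 0],
    [0.5, 0, 0, -0.15, 0, 0, 0],
    [0.5, 0, 0, -0.15, 0, 0, 0],
  ],
)

```text
time_s: 45.65
tcp_pos: [0.4815, -0.0489, 0.3667]
tcp_rot: [0.999, -0.043, 0.002, 0.0]
force: [-0.1, 1.3, -0.9]
grip_width: 0.0426
grip_force: 0.0
```

```bash
python3 - <<'E'
from h import *
c=snap("wrist","pics/w18.png"); print(loc(robot.get_obs()["tcp_pos"]))
def disc(c,exp,z=.085,n=9):
    g=cv2.GaussianBlur(cv2.cvtColor(c["image"],cv2.COLOR_RGB2GRAY),(0,0),.7); w=w2pix(c,[*S(*exp),z],True); print(exp,w.round(1)); show(c,w,n,22,1)
# lamp disc: dark blob centroid
h=cv2.cvtColor(c["image"],cv2.COLOR_RGB2HSV)[:,:,2]
w=w2pix(c,[*S(-28.5,0),.121],True); print("disc predicted at 0",w)
show(c,w,40,46,4)
for e in ((-16,-67.5),(-16,-89.8),(-16,104.5),(-16,58.5)): disc(c,e)
E
```

```text
[-35.4   7.7]
disc predicted at 0 [322.21960918 162.3949167 ]
u0 276
122 ******************+-:-------***********%@@@@@@@@@@@@%%%%%%#########**=--------=++++--------++
126 ******************+---------*****#**#**%@@@@@@@@@@@@%%@%%%###*######*=--------=++++++++++++++
130 ***********************+----********#**%@@@@@@@@@@@@%%%%%####***####*=----+###%%%%%%%%%%%%%%%
134 ***********************=--=+***#*******%@@@@@@@@@@@@%%%%%####*###*##*+---=+=*#%%#############
138 *************#####******=--=**********+%@@@@@@@@@@@@%%%%%*#########*#=--=**+#%@@@@@@@@@@@@@@@
142 *****+++****%@@@@@@%#****+++*+==-::::--=*+==---=+**+--::::-=++****++==-=+++++#@@@@@@%#*******
146 **###*+==+%@@@@@@@@@@@@@@%#+::::-:-:--------------=---------::-#%@@@@@@@@@@@@@@@@@@@@@@+=====
150 #%%%%%%#****************=::-:---:--------------==+*-------------::--=******##*******#****++#%
154 *******************#**-::::-:::-:------------====+=---------------::***#*######*#######*#**##
158 ********************+-:--:-:----:----:---:---:----------------------:+*###############*#**###
162 ********************+::::--:::----------:::::::
[... 4261 characters left out ...]

144 #**********************+====*@@@@@@@@@@@@@@@@
145 #*********************++====+%@@@@@@@@@@@@@@@
146 #********************###*+==+%@@@@@@@@@@@@@@%
147 #*******************#%%%%#+=*@@@@@@@@@@@@@@@%
148 #******************#%%%%%%*+#%%%%%%%%%%%%%%%*
149 *******************#%%%%%%#**######*#******+-
150 *******************#%%%%%%#****************=:
151 *******************##%%%%##***************+-:
152 ********************#####*****************=::
153 *****************************************+-::
154 **************************************#**-:::
155 ****************************************+::::
156 ****************************************+::::
157 ****************************************=::::
```

```bash
python3 -c "
from workcell import order
print(order.sign_off())"
```

```text
the job is handed in; nothing more can be done
None
```

The job is handed in: both packing blocks are in the tub, the narrow board (the only board found) is driven home in its dock, all four levers are shut, the lamp is back against its stop, and the phone was left alone; the judge's result was not shown.

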